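Re-pen the drawing plotter

TASK

Set the plotter up for the next drawing: slide its keeper bar open, throw the used pens from the magazine into the waste bin, and move every fresh pen from the wooden stand into a magazine socket of its own (any one), turned so that its key drops into the keyway and its collar sits down flat. Then slide the keeper fully shut over the collars and only after that press the white button all the way in and let go; do not knock over or shove aside the other things on the table.

Things in the scene. Friction and masses are not known exactly. Their poses are not given: they have to be found in the camera images.
- plotter: Desktop pen plotter, fixed. Origin on the table below the middle of its pen row; +x back over its white bed (x 40-325 mm, 47 high; gantry 190 high at x 200-290), front faces -x; +y along the pen row. Magazine: aluminium block at the front, x -24 to 40, y -125 to 125 mm, flat top 60 mm above the table, between grey cheeks of that height (out to y +-195).
- keeper (a joint): Keeper: flat steel bar along the back of the pen row, 7-12 mm above the magazine top, sliding along plotter x. 0 = locked: front edge 11 mm behind the socket axes, 2 mm above the collars of seated pens, which cannot be lifted or put in. 0.014 m = fully open, clear of the collars. 2 N friction; stays where left; will not close over a pen that is not down.
- keeper_tab (a point): Middle of the top of the keeper's black thumb tab (12 mm along plotter x, 30 mm along y, standing 30 mm above the bar, top 102 mm above the table) near the -y end of the magazine; it moves with the keeper.
- start (a joint): White push button of the plotter: 0 = up, 0.005 m = fully pressed (about 5 N); it springs back.
- start_top (a point): Middle of the button's top: round, 26 mm across, in a black 42 mm ring on the +y cheek, 81 mm above the table.
- stand: Drilled block of light wood, 134 x 134 x 52 mm, about 800 g, loose on the table. Origin at the centre of its underside, z up. Four 29 mm holes 49 mm deep at x, y = +-32 mm hold the fresh pens upright, nib down; the pens hang with the collar on the block's top.
- bin: Open grey plastic waste bin, 130 (x) x 180 (y) x 85 mm, walls 4 mm, about 400 g, loose on the table. Origin at the centre of its underside, z up.
- slot0 (a point): Centre of magazine socket 1 (of 4, 60 mm apart, from the plotter's -y end) on the magazine's top face; axes as the plotter's. Nearly round bore 19 mm across, 52 deep, one keyway 8 mm wide on its front (-x) side, out to 15.5 mm from the axis. Empty or holding a used pen at the start.
- slot1 (a point): Centre of magazine socket 2 (of 4, 60 mm apart, from the plotter's -y end) on the magazine's top face; axes as the plotter's. Nearly round bore 19 mm across, 52 deep, one keyway 8 mm wide on its front (-x) side, out to 15.5 mm from the axis. Empty or holding a used pen at the start.
- slot2 (a point): Centre of magazine socket 3 (of 4, 60 mm apart, from the plotter's -y end) on the magazine's top face; axes as the plotter's. Nearly round bore 19 mm across, 52 deep, one keyway 8 mm wide on its front (-x) side, out to 15.5 mm from the axis. Empty or holding a used pen at the start.
- slot3 (a point): Centre of magazine socket 4 (of 4, 60 mm apart, from the plotter's -y end) on the magazine's top face; axes as the plotter's. Nearly round bore 19 mm across, 52 deep, one keyway 8 mm wide on its front (-x) side, out to 15.5 mm from the axis. Empty or holding a used pen at the start.
- pen0: Fresh pen, 140 mm + 4 mm domed end, 45 g, upright in the stand at any turn; None if absent. Origin at nib tip, z up the pen. 16 mm thick nib sleeve; on its -x side a key, 5 wide, 13.5 mm out from the axis, 30-45 mm above the tip; 36 mm collar at 45-50; then 16 mm round white barrel; black clip at 99-133 mm, 11.5 mm out, 5 wide, on the key's side. Seated: tip 45 mm below the magazine top; key not in line: stops 15 mm high.
- pen1: Fresh pen, 140 mm + 4 mm domed end, 45 g, upright in the stand at any turn; None if absent. Origin at nib tip, z up the pen. 16 mm thick nib sleeve; on its -x side a key, 5 wide, 13.5 mm out from the axis, 30-45 mm above the tip; 36 mm collar at 45-50; then 16 mm round white barrel; black clip at 99-133 mm, 11.5 mm out, 5 wide, on the key's side. Seated: tip 45 mm below the magazine top; key not in line: stops 15 mm high.
- pen2: Fresh pen, 140 mm + 4 mm domed end, 45 g, upright in the stand at any turn; None if absent. Origin at nib tip, z up the pen. 16 mm thick nib sleeve; on its -x side a key, 5 wide, 13.5 mm out from the axis, 30-45 mm above the tip; 36 mm collar at 45-50; then 16 mm round white barrel; black clip at 99-133 mm, 11.5 mm out, 5 wide, on the key's side. Seated: tip 45 mm below the magazine top; key not in line: stops 15 mm high.
- pen3: Fresh pen, 140 mm + 4 mm domed end, 45 g, upright in the stand at any turn; None if absent. Origin at nib tip, z up the pen. 16 mm thick nib sleeve; on its -x side a key, 5 wide, 13.5 mm out from the axis, 30-45 mm above the tip; 36 mm collar at 45-50; then 16 mm round white barrel; black clip at 99-133 mm, 11.5 mm out, 5 wide, on the key's side. Seated: tip 45 mm below the magazine top; key not in line: stops 15 mm high.
- old0: Used pen standing locked in the magazine at the start; None if absent. Like a fresh pen but its barrel ends flat at 118 mm and its clip lies 77 to 111 mm above the tip. Origin at the nib tip, z up along the pen, key and clip on its -x side, 45 g.
- old1: Used pen standing locked in the magazine at the start; None if absent. Like a fresh pen but its barrel ends flat at 118 mm and its clip lies 77 to 111 mm above the tip. Origin at the nib tip, z up along the pen, key and clip on its -x side, 45 g.
- old2: Used pen standing locked in the magazine at the start; None if absent. Like a fresh pen but its barrel ends flat at 118 mm and its clip lies 77 to 111 mm above the tip. Origin at the nib tip, z up along the pen, key and clip on its -x side, 45 g.
- jar0: Bystander: green glass paint jar with a black lid, 64 mm across, 75 mm high, origin under its centre.
- jar1: Bystander: clear glass jar with a black lid, 68 mm across, 85 mm high, origin under its centre.
- coffee: Bystander: black lidded coffee cup, 82 mm across, 116 mm high, origin under its centre.
- tape: Bystander: roll of paper tape lying flat, 84 mm across, 22 mm high, origin under its centre.
- eraser: Bystander: white eraser in a card sleeve, 58 x 24 x 13 mm, origin under its centre.
- palette: Bystander: white ceramic paint palette, 120 mm across, 9 mm high, origin under its centre.
Things that resemble listed ones, but are neither listed nor needed, are in the scene too. What is shaped like the old2 but yellow is not meant.

How it is judged (in metres and radians):
On the way, in this order (a step that is already met when the one before it is completed fails the run):
1. the keeper is slid open (value of joint keeper above 0.0115 m), for 0.1 s.
2. every used pen is in the waste bin and every fresh pen is seated in a socket, collar down (angle between each of pen0, pen1, pen2, pen3's own z axis and vertical below 0.07 rad and angle between the x axis of each of pen0, pen1, pen2, pen3 and the x axis of plotter, either way round below 0.2 rad and ((horizontal distance between pen0 and slot0 below 0.0045 m and z of pen0 in the frame of slot0 below -0.0425 m) or (horizontal distance between pen0 and slot1 below 0.0045 m and z of pen0 in the frame of slot1 below -0.0425 m) or (horizontal distance between pen0 and slot2 below 0.0045 m and z of pen0 in the frame of slot2 below -0.0425 m) or (horizontal distance between pen0 and slot3 below 0.0045 m and z of pen0 in the frame of slot3 below -0.0425 m)) and ((horizontal distance between pen1 and slot0 below 0.0045 m and z of pen1 in the frame of slot0 below -0.0425 m) or (horizontal distance between pen1 and slot1 below 0.0045 m and z of pen1 in the frame of slot1 below -0.0425 m) or (horizontal distance between pen1 and slot2 below 0.0045 m and z of pen1 in the frame of slot2 below -0.0425 m) or (horizontal distance between pen1 and slot3 below 0.0045 m and z of pen1 in the frame of slot3 below -0.0425 m)) and ((horizontal distance between pen2 and slot0 below 0.0045 m and z of pen2 in the frame of slot0 below -0.0425 m) or (horizontal distance between pen2 and slot1 below 0.0045 m and z of pen2 in the frame of slot1 below -0.0425 m) or (horizontal distance between pen2 and slot2 below 0.0045 m and z of pen2 in the frame of slot2 below -0.0425 m) or (horizontal distance between pen2 and slot3 below 0.0045 m and z of pen2 in the frame of slot3 below -0.0425 m)) and ((horizontal distance between pen3 and slot0 below 0.0045 m and z of pen3 in the frame of slot0 below -0.0425 m) or (horizontal distance between pen3 and slot1 below 0.0045 m and z of pen3 in the frame of slot1 below -0.0425 m) or (horizontal distance between pen3 and slot2 below 0.0045 m and z of pen3 in the frame of slot2 below -0.0425 m) or (horizontal distance between pen3 and slot3 below 0.0045 m and z of pen3 in the frame of slot3 below -0.0425 m)) and x of old0 in the frame of bin between -0.066 and 0.066 m and y of old0 in the frame of bin between -0.091 and 0.091 m and z of each of old0, old1, old2 in the frame of bin below 0.085 m and x of old1 in the frame of bin between -0.066 and 0.066 m and y of old1 in the frame of bin between -0.091 and 0.091 m and x of old2 in the frame of bin between -0.066 and 0.066 m and y of old2 in the frame of bin between -0.091 and 0.091 m), for 0.2 s.
3. the keeper is slid shut over the collars (value of joint keeper below 0.002 m and angle between each of pen0, pen1, pen2, pen3's own z axis and vertical below 0.07 rad and angle between the x axis of each of pen0, pen1, pen2, pen3 and the x axis of plotter, either way round below 0.2 rad and ((horizontal distance between pen0 and slot0 below 0.0045 m and z of pen0 in the frame of slot0 below -0.0425 m) or (horizontal distance between pen0 and slot1 below 0.0045 m and z of pen0 in the frame of slot1 below -0.0425 m) or (horizontal distance between pen0 and slot2 below 0.0045 m and z of pen0 in the frame of slot2 below -0.0425 m) or (horizontal distance between pen0 and slot3 below 0.0045 m and z of pen0 in the frame of slot3 below -0.0425 m)) and ((horizontal distance between pen1 and slot0 below 0.0045 m and z of pen1 in the frame of slot0 below -0.0425 m) or (horizontal distance between pen1 and slot1 below 0.0045 m and z of pen1 in the frame of slot1 below -0.0425 m) or (horizontal distance between pen1 and slot2 below 0.0045 m and z of pen1 in the frame of slot2 below -0.0425 m) or (horizontal distance between pen1 and slot3 below 0.0045 m and z of pen1 in the frame of slot3 below -0.0425 m)) and ((horizontal distance between pen2 and slot0 below 0.0045 m and z of pen2 in the frame of slot0 below -0.0425 m) or (horizontal distance between pen2 and slot1 below 0.0045 m and z of pen2 in the frame of slot1 below -0.0425 m) or (horizontal distance between pen2 and slot2 below 0.0045 m and z of pen2 in the frame of slot2 below -0.0425 m) or (horizontal distance between pen2 and slot3 below 0.0045 m and z of pen2 in the frame of slot3 below -0.0425 m)) and ((horizontal distance between pen3 and slot0 below 0.0045 m and z of pen3 in the frame of slot0 below -0.0425 m) or (horizontal distance between pen3 and slot1 below 0.0045 m and z of pen3 in the frame of slot1 below -0.0425 m) or (horizontal distance between pen3 and slot2 below 0.0045 m and z of pen3 in the frame of slot2 below -0.0425 m) or (horizontal distance between pen3 and slot3 below 0.0045 m and z of pen3 in the frame of slot3 below -0.0425 m))), for 0.2 s.
4. the button is pressed in with the keeper shut (value of joint start above 0.004 m and value of joint keeper below 0.002 m), for 0.05 s.
At the end, for the whole second after the job is handed in: Fresh pens in sockets, key in keyway: within 4.5 mm of the axis, tip 42.5 mm or more below the magazine top, tilt under 0.07 rad; used pens' nib tips inside the bin below its rim; keeper within 2 mm of locked; button pressed, then up; bin and stand upright; all at rest (all of step 3 and x of old0 in the frame of bin between -0.066 and 0.066 m and y of old0 in the frame of bin between -0.091 and 0.091 m and z of each of old0, old1, old2 in the frame of bin below 0.085 m and x of old1 in the frame of bin between -0.066 and 0.066 m and y of old1 in the frame of bin between -0.091 and 0.091 m and x of old2 in the frame of bin between -0.066 and 0.066 m and y of old2 in the frame of bin between -0.091 and 0.091 m and value of joint start below 0.001 m and angle between each of bin, stand's own z axis and vertical below 0.1 rad and linear speed of each of pen0, pen1, pen2, pen3, old0, old1, old2, bin below 0.02 m/s); the robot touches nothing.
It fails at once if a jar or the coffee cup is knocked over (angle between any of jar0, jar1, coffee's own z axis and vertical above 0.5 rad).
It fails at once if a bystander is shoved more than 6 cm aside (distance of any of jar0, jar1, coffee, tape, eraser, palette from where it was at the start of the episode above 0.06 m).
It fails at once if the button is pressed while the keeper is not shut (value of joint each of start, keeper above 0.004 m).
Of pen0, pen1, pen2, pen3 only 3 to 4 are there at a start; the rules pass over those that are not, and their reading is None.
Of old0, old1, old2 only 1 to 3 are there at a start; the rules pass over those that are not, and their reading is None.
At some moment in a run one of bin, stand may be knocked a few centimetres aside while the robot is not near it.
It also fails if it takes over 210 s, if anything falls off the work surface, if the arm or the gripper's body presses on something with over 40 N, if the wrist force passes 120 N, or if a joint passes its speed limit or range.

ROBOT

A 6-joint arm with a two-finger parallel gripper is mounted at the origin on the work surface. World frame = base frame: x ahead of the robot, y to its left, z up, the work surface at z = 0. Lengths are in mm, angles in rad, forces in N, time in s.
With the tool pointing down it reaches from about 350 to 775 mm from the base axis. Payload 7.3 kg.
Tool frame: the origin (TCP) lies between the finger pads; the fingertips stand 25 mm ahead of it and the grasp point (between the pads) lies 6 mm ahead of it; z points along the fingers, y is the line along which they close (so a half turn about z gives the same grasp; the last joint's range is limited). The gripper opens to 92 mm and grips with 3 to 60 N. Pads are 19 mm wide; open, the fingers measure 130 mm over their backs; the gripper's body (75 mm by 190 mm) begins 47 mm behind the grasp point.
Start: joints at [1.087, 0.342, 1.524, -0, 1.275, -0.146], TCP at [173.978, 495.355, 223.341] pointing down, gripper open.
Joint ranges: [-2.53, 2.53], [-0.77, 2.02], [0.04, 2.7], [-1, 4.14], [0.28, 2.66], [-3.11, 3.11]. Speed limits (rad/s): [2.57, 2.57, 3.14, 3.14, 3.14, 3.14].

INTERFACE

Orientations are given as [roll, pitch, yaw] about the fixed x, y, z axes, in that order (R = Rz(yaw) Ry(pitch) Rx(roll)).
In Python, from plant import bot gives the robot as it stands.
- The arm moves only by the tool play_rows, never from a script. Its argument "commands" is a list of rows, each an object of numbers: "x", "y", "z": the shift along the tool's x, y, z in m; "twist": the turn about the tool's z in degrees. In form: [{"x": .., "y": .., "z": .., "twist": ..}, ...]. A call has exactly 8 rows; each row is the pose to reach, as a shift and turn from the pose commanded when the call began, along the tool's axes at that moment; what a row does not reach only later rows make up. A row lasts 1/10 s, in which the tool goes at most 50 mm and 8.59 degrees, less where a joint would pass 70% of its speed; a pose out of reach is approached as far as the arm can. A call with a gripper value outside its range is refused whole. "jaw" is the closure, from 0 (fully open) to 1 (shut), set as the call begins (left out, the last holds). The fingers move at their own pace and stop on an object; the grip force is fixed at half the most. Time passes only in rows, so rows that repeat a pose let the fingers close, or fill a call up. It gives the time, the measured TCP pose, the force, the opening and the grip force at its end, in the units of the state.
- bot.get_obs(): the state, without advancing time (a new reading comes with each control period).
- bot.capture(name): name is "side" or "top" or "wrist"; returns a dict with "pixels" (480x640x3 uint8, red, green, blue), "fx", "fy", "cx", "cy" (pixels), "eye" and "rotation" of the camera in the world. Camera axes: x right, y down, z forward; pixel columns grow to the right and rows downward; lengths in mm; the calibration is good to about 2 mm. The wrist camera is an equidistant fisheye: a pixel r from the principal point sees the ray r / f radians off the axis. A picture is of the moment at which its call begins. There is no depth.
- bot.close_job(): hands the job in; it is judged then, once.
The state is a dict: "time": time; "joint_positions": joint angles; "dq": joint speeds; "tau": joint torques, N m; "tool_pos": TCP position; "tcp_rot": TCP orientation; "contact_force": force on the tool from outside, world axes, zero at the start; "moment": the same for the moment, N m; "grip_width": finger opening in mm; "finger_force": force on a finger pad.
Only numpy, scipy, OpenCV 4.12 (cv2) and the standard library are available. Lean on these libraries where they do the work, as an engineer would, in place of code of your own. Each camera call takes 0.05 s, during which the arm holds its last target. There are 200 camera calls.

## Working session

There is one attempt and no reset: what is moved stays moved. The work goes in short steps, Python scripts to look and compute and a tool call to move; the robot and the scene stay as the last step left them, time stands still between calls to the robot, and variables do not carry over. Pictures are saved under pics/ and viewed, at most 14 in all, crops included, and the job is handed in when it is done.

Besides the shell and the picture viewer there is one more tool, called after ">>>" as name(argument=value, ...) on one line, values as JSON. play_rows: Moves the arm, as the interface text tells. Its arguments: {"type":"object","properties":{"commands":{"type":"array"},"jaw":{"type":"number"}},"required":["commands"]}

```bash
ls; mkdir -p pics
python3 - <<'E'
from plant import bot
import cv2
o=bot.get_obs(); print(o)
for n in ("top","side"):
    c=bot.capture(n); cv2.imwrite(f"pics/{n}0.png",c["pixels"][:,:,::-1])
    print(n,{k:v for k,v in c.items() if k!="pixels"})
E
```

```text
pics
{'time': 0.0, 'joint_positions': array([ 1.08703110e+00,  3.42722773e-01,  1.52499759e+00, -1.63551659e-05,
        1.27535373e+00, -1.46002886e-01]), 'dq': array([ 3.07558581e-03,  8.31698959e-05,  1.38431012e-03, -5.57496544e-04,
        3.95601534e-04, -2.02435628e-03]), 'tau': array([ 8.03439689e-04, -4.31249177e+01, -2.44221961e+01,  7.18295923e-02,
        5.57357760e-02, -1.44264586e-04]), 'tool_pos': array([173.77462212, 494.99292146, 222.65169978]), 'tcp_rot': array([-3.14012470e+00, -2.00054297e-04,  2.80383494e+00]), 'contact_force': array([-0.33300415, -0.26982288, -0.82283005]), 'moment': array([ 0.03009903, -0.01224765, -0.01937614]), 'finger_force': 0.0, 'grip_width': 91.79983982219576}
top {'fx': 459.1464393702204, 'fy': 459.1464393702204, 'cx': 324.04901501887474, 'cy': 240.19757216558958, 'eye': array([ 332.15313338,   31.80064052, 1106.84455514]), 'rotation': array([-3.02760038, -0.02854615, -1.57767135])}
side {'fx': 584.9911911319409, 'fy': 584.9911911319409, 'cx': 313.984523690356, 'cy': 237.24428818882484, 'eye': array([-219.28341073, -632.47693669,  718.03658636]), 'rotation': array([-2.15469128, -0.02475911, -0.78287155])}
```

View pics/top0.png

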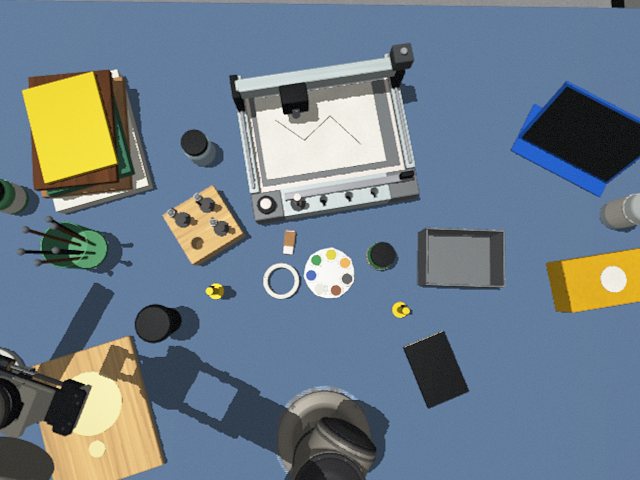

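View pics/side0.png

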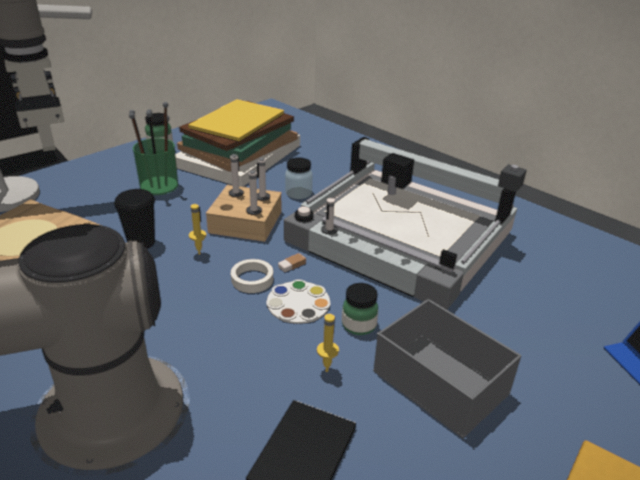

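Overview: three fresh pens in the stand (about (180,217), (205,203), (220,228)), one used pen in the plotter slot nearest the button (297,202). The button is at (267,205), the tab at (407,176) and the bin at (461,258). I'll enlarge the plotter and stand.

```bash
cat > h.py <<'E'
import numpy as np, cv2
from scipy.spatial.transform import Rotation as Ro
def Rm(r): return Ro.from_euler('xyz',r).as_matrix()
def ray(c,u,v,fish=False):
    x,y=(u-c['cx'])/c['fx'],(v-c['cy'])/c['fy']
    if fish:
        r=np.hypot(x,y); s=np.sin(r)/r if r>1e-9 else 1
        d=np.array([x*s,y*s,np.cos(r)])
    else: d=np.array([x,y,1.])
    return Rm(c['rotation'])@d
def at(c,u,v,z,fish=False):
    d=ray(c,u,v,fish); return c['eye']+d*(z-c['eye'][2])/d[2]
def pix(c,P,fish=False):
    q=Rm(c['rotation']).T@(np.asarray(P,float)-c['eye'])
    if fish:
        r=np.hypot(q[0],q[1]); t=np.arctan2(r,q[2]); k=t/max(r,1e-9); x,y=q[0]*k,q[1]*k
    else: x,y=q[0]/q[2],q[1]/q[2]
    return np.array([c['cx']+c['fx']*x,c['cy']+c['fy']*y])
def snap(n):
    from plant import bot
    return bot.capture(n)
def crop(c,u0,v0,u1,v1,s,name):
    im=c['pixels'][v0:v1,u0:u1,::-1]
    im=cv2.resize(im,None,fx=s,fy=s,interpolation=cv2.INTER_CUBIC); cv2.imwrite('pics/'+name,im)
E
python3 - <<'E'
from h import *
import pickle
c=snap('top'); pickle.dump(c,open('top.pkl','wb'))
crop(c,155,150,425,305,2.95,'a.png')
for n,p in dict(button=(267,205,81),pen=(297,202,133),tab=(407,176,102),bin=(461,230,85),stand=(204,225,52)).items(): print(n,at(c,*p).round(0))
w=snap('wrist'); print({k:v for k,v in w.items() if k!="pixels"})
E
```

```text
button [530. 130.  81.]
pen [526.  61. 133.]
tab [ 592. -186.  102.]
bin [ 471. -309.   85.]
stand [489. 277.  52.]
{'fx': 371.64829954431775, 'fy': 371.64829954431775, 'cx': 324.9232774051231, 'cy': 239.29139144461857, 'eye': array([111.54945021, 516.73209093, 383.2311562 ]), 'rotation': array([2.89445644e+00, 1.02796532e-03, 1.23229478e+00])}
```

View pics/a.png

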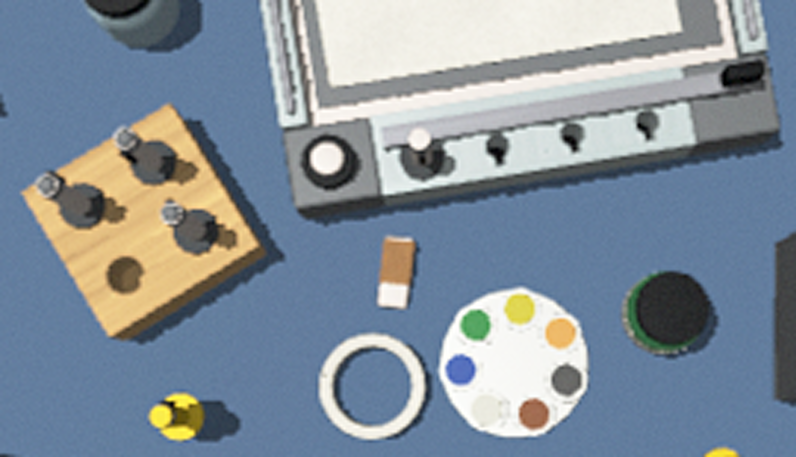

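```bash
cat >> h.py <<'E'
def go(x,y,z,yaw=None,frm=None,say=''):
    "shift in tool axes (m) and twist (deg) from the measured pose (or frm=[x,y,z,yaw deg]) to a tool-down target"
    if frm is None:
        from plant import bot
        o=bot.get_obs(); p=o['tool_pos']; y0=np.degrees(o['tcp_rot'][2])
    else: p=np.array(frm[:3]); y0=frm[3]
    if yaw is None: yaw=y0
    a=np.radians(y0); d=np.array([x,y,z])-p
    t=(y0-yaw+180)%360-180
    print(say,'x %.4f y %.4f z %.4f twist %.1f  dist %.0f'%((np.cos(a)*d[0]+np.sin(a)*d[1])/1e3,(np.sin(a)*d[0]-np.cos(a)*d[1])/1e3,-d[2]/1e3,t,np.linalg.norm(d)))
E
python3 - <<'E'
from h import *
import pickle
c=pickle.load(open('top.pkl','rb'))
f=lambda u,v,z:at(c,155+u/2.95,150+v/2.95,z).round(1)
for n,p in dict(b=(326,157,81),s3=(425,160,65),s2=(497,147,60),s1=(573,134,60),s0=(648,122,60),tab=(743,72,102)).items(): print(n,f(*p))
for u,v in [(23,190),(170,103),(268,247),(110,337)]: print('stand',f(u,v,52))
for u,v in [(82,205),(153,160),(196,230)]: print('collar',f(u,v,57))
for u,v in [(420,230),(503,230),(505,287),(418,287)]: print('bin',at(c,u,v,85).round(0))
go(500,-100,235,99)
E
```

```text
b [534.1 133.6  81. ]
s3 [534.8  58.2  65. ]
s2 [546.1   1.8  60. ]
s1 [556.4 -58.2  60. ]
s0 [ 566.  -117.8   60. ]
tab [ 595.5 -185.3  102. ]
stand [513.9 372.3  52. ]
stand [583.3 259.6  52. ]
stand [468.4 181.1  52. ]
stand [398.7 301.9  52. ]
collar [501.2 324.8  57. ]
collar [536.6 270.8  57. ]
collar [481.3 236.3  57. ]
bin [ 471. -215.   85.]
bin [ 471. -405.   85.]
bin [ 342. -403.   85.]
bin [ 343. -207.   85.]
 x -0.5049 y -0.4534 z -0.0121 twist 61.6  dist 679
```

>>> play_rows(commands=[{"x":-0.505,"y":-0.453,"z":-0.012,"twist":61.6},{"x":-0.505,"y":-0.453,"z":-0.012,"twist":61.6},{"x":-0.505,"y":-0.453,"z":-0.012,"twist":61.6},{"x":-0.505,"y":-0.453,"z":-0.012,"twist":61.6},{"x":-0.505,"y":-0.453,"z":-0.012,"twist":61.6},{"x":-0.505,"y":-0.453,"z":-0.012,"twist":61.6},{"x":-0.505,"y":-0.453,"z":-0.012,"twist":61.6},{"x":-0.505,"y":-0.453,"z":-0.012,"twist":61.6}], jaw=0.6)

```text
time: 1.0
tool_pos: [366.9, 142.8, 230.6]
tcp_rot: [3.141, -0.0, 1.724]
contact_force: [1.7, 0.7, 0.4]
grip_width: 37.5
finger_force: 0.0
```

```bash
python3 -c "
from h import *
go(500,-100,235,99.4)"
```

```text
x -0.2603 y 0.0945 z -0.0044 twist -0.6  dist 277
```

>>> play_rows(commands=[{"x":-0.26,"y":0.0945,"z":-0.0044,"twist":-0.6},{"x":-0.26,"y":0.0945,"z":-0.0044,"twist":-0.6},{"x":-0.26,"y":0.0945,"z":-0.0044,"twist":-0.6},{"x":-0.26,"y":0.0945,"z":-0.0044,"twist":-0.6},{"x":-0.26,"y":0.0945,"z":-0.0044,"twist":-0.6},{"x":-0.26,"y":0.0945,"z":-0.0044,"twist":-0.6},{"x":-0.26,"y":0.0945,"z":-0.0044,"twist":-0.6},{"x":-0.26,"y":0.0945,"z":-0.0044,"twist":-0.6}])

```text
time: 1.8
tool_pos: [500.2, -97.3, 234.2]
tcp_rot: [-3.14, -0.001, 1.738]
contact_force: [-0.5, 0.7, 0.1]
grip_width: 37.0
finger_force: 0.0
```

Run:
```python
from h import *
import pickle
from plant import bot
print(bot.get_obs()['tool_pos'],bot.get_obs()['tcp_rot'])
c=snap('wrist'); pickle.dump(c,open('w1.pkl','wb')); crop(c,0,0,640,480,1.25,'w1.png')
for n,P in dict(b=(534,133.6,81),s3=(536,60,60),s2=(546,2,60),s1=(556.4,-58,60),s0=(566,-118,60),tab=(595.5,-185,102)).items(): print(n,pix(c,P,True)*1.25)
```

```text
[500.17205052 -97.28706562 234.2212386 ] [-3.14046100e+00 -1.06166862e-03  1.73786714e+00]
b [509.23725757 -25.9162888 ]
s3 [492.6012876   72.99096993]
s2 [493.27846829 151.62443487]
s1 [492.25695395 234.94693818]
s0 [488.54989    315.03640516]
tab [516.15260168 423.91980977]
```

View pics/w1.png

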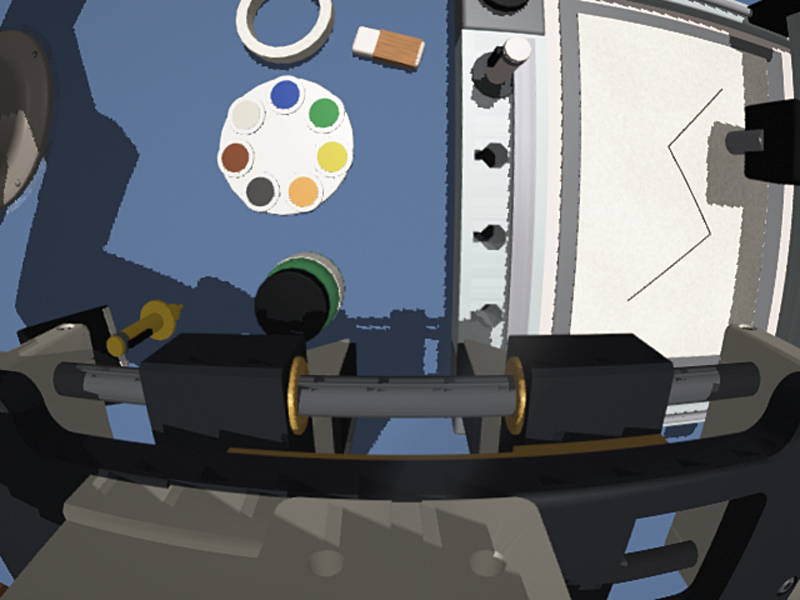

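The wrist view shows empty sockets at (497,156), (496,237) and (489,316), close to my predictions, with the used pen at (490,85). Next I'll refine the fit and move above the tab.

Run:
```python
from h import *
import pickle
c=pickle.load(open('w1.pkl','rb'))
for n,u,v in (('s2',497,156),('s1',496,237),('s0',489,316)): print(n,at(c,u/1.25,v/1.25,60,True).round(1))
go(595.5,-185,150,99.4);
```

```text
s2 [549.2  -0.6  60. ]
s1 [559.4 -59.   60. ]
s0 [ 566.5 -118.7   60. ]
 x -0.1032 y 0.0793 z 0.0845 twist 0.2  dist 155
```

>>> play_rows(commands=[{"x":-0.103,"y":0.079,"z":0.0,"twist":0.0},{"x":-0.103,"y":0.079,"z":0.0,"twist":0.0},{"x":-0.103,"y":0.079,"z":0.0,"twist":0.0},{"x":-0.103,"y":0.079,"z":0.084,"twist":0.0},{"x":-0.103,"y":0.079,"z":0.084,"twist":0.0},{"x":-0.103,"y":0.079,"z":0.084,"twist":0.0},{"x":-0.103,"y":0.079,"z":0.084,"twist":0.0},{"x":-0.103,"y":0.079,"z":0.084,"twist":0.0}])

```text
time: 2.65
tool_pos: [596.9, -185.2, 153.7]
tcp_rot: [3.138, 0.002, 1.74]
contact_force: [-0.8, -0.6, -0.0]
grip_width: 36.5
finger_force: 0.0
```

Run:
```python
from h import *
go(595.5,-185,104,99.4)
c=snap('side'); crop(c,400,180,540,310,4.5,'s1.png'); print(pix(c,(595.5,-185,102)))
```

```text
x 0.0005 y -0.0014 z 0.0497 twist 0.3  dist 50
[446.69811041 252.06549803]
```

View pics/s1.png

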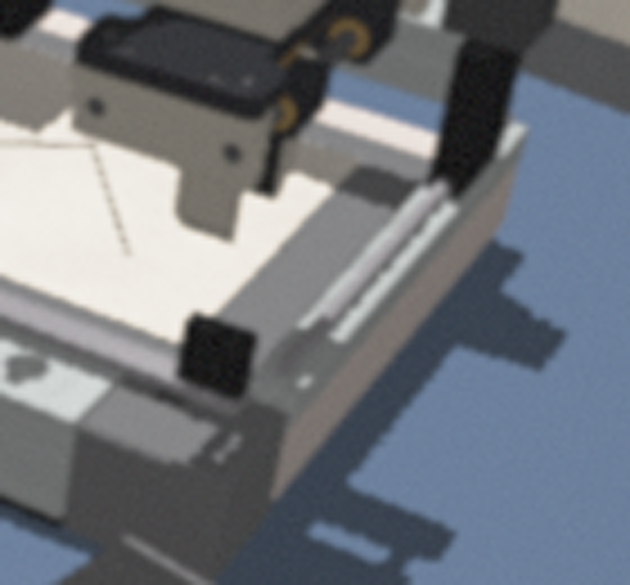

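The tab stands clear with its top at about (450,252), against a predicted (447,252), and the jaw is above it. I'll descend and grip.

>>> play_rows(commands=[{"x":0.0,"y":0.0,"z":0.01,"twist":0},{"x":0.0,"y":0.0,"z":0.02,"twist":0},{"x":0.0,"y":0.0,"z":0.03,"twist":0},{"x":0.0,"y":0.0,"z":0.038,"twist":0},{"x":0.0,"y":0.0,"z":0.044,"twist":0},{"x":0.0,"y":0.0,"z":0.048,"twist":0},{"x":0.0,"y":0.0,"z":0.048,"twist":0},{"x":0.0,"y":0.0,"z":0.048,"twist":0}])

```text
time: 3.5
tool_pos: [595.9, -185.6, 102.9]
tcp_rot: [3.141, 0.0, 1.739]
contact_force: [-0.1, 0.3, 0.6]
grip_width: 36.9
finger_force: 0.0
```

>>> play_rows(commands=[{"x":0,"y":0,"z":0,"twist":0},{"x":0,"y":0,"z":0,"twist":0},{"x":0,"y":0,"z":0,"twist":0},{"x":0,"y":0,"z":0,"twist":0},{"x":0,"y":0,"z":0,"twist":0},{"x":0,"y":0,"z":0,"twist":0},{"x":0,"y":0,"z":0,"twist":0},{"x":0,"y":0,"z":0,"twist":0}], jaw=1)

```text
time: 4.3
tool_pos: [595.7, -185.5, 102.7]
tcp_rot: [3.142, -0.0, 1.739]
contact_force: [-0.1, 0.0, -0.3]
grip_width: 0.4
finger_force: 0.0
```

Run:
```python
from h import *
c=snap('side'); crop(c,400,180,540,310,4.5,'s2.png'); print([(pix(c,(595.5,-185,z))-(400,180))*4.5 for z in (102,78)])
```

```text
[array([210.14149683, 324.29474113]), array([201.54198312, 371.37930788])]
```

View pics/s2.png

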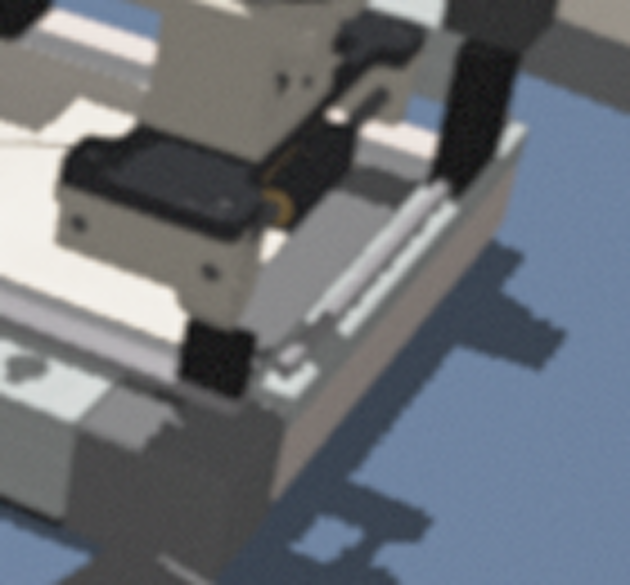

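Run:
```python
from h import *
import pickle
c=snap('side'); f=lambda u,v,z: at(c,400+u/4.5,180+v/4.5,z).round(1)
print('tab top corners z102',f(190,318,102),f(255,345,102)); print('front bottom z72',f(180,372,72),f(243,398,72))
g=lambda P:((pix(c,P)-(400,180))*4.5).round(0)
print('finger tips at img1', [g(P) for P in ((568,-176,129),(568,-195,129))])
print('closed now',[g(P) for P in ((577,-176,78),(577,-195,78),(577,-185,102))])
t=pickle.load(open('top.pkl','rb'))
n=snap('top'); crop(n,380,150,430,200,6,'t2.png'); d=t['pixels'][150:200,380:430]; 
im=cv2.imread('pics/t2.png'); im2=cv2.resize(d[:,:,::-1],None,fx=6,fy=6,interpolation=cv2.INTER_CUBIC); cv2.imwrite('pics/t2.png',np.hstack([im2,im]))
print((pix(t,(595.5,-185,102))-(380,150))*6,(pix(t,(577,-185,78))-(380,150))*6)
```

```text
tab top corners z102 [ 593.2 -176.6  102. ] [ 596.6 -206.1  102. ]
front bottom z72 [ 596.  -174.8   72. ] [ 600.  -203.6   72. ]
finger tips at img1 [array([162., 287.]), array([202., 306.])]
closed now [array([158., 380.]), array([196., 400.]), array([184., 342.])]
[160.36511847 146.48412298] [148.69848976 209.68346451]
```

View pics/t2.png

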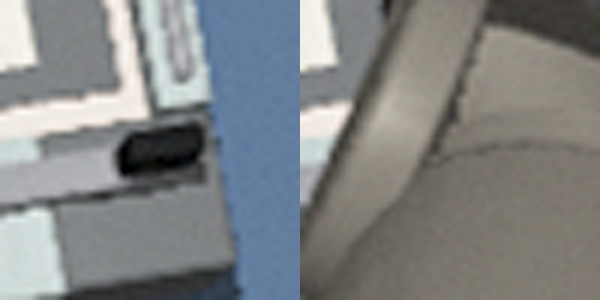

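The images suggest the visible fingertips end near z ≈ 105, just above the tab, so the closing went over it. I'll open, recentre slightly and go down in small checked steps.

>>> play_rows(commands=[{"x":0,"y":0,"z":-0.004,"twist":0},{"x":0,"y":0,"z":-0.004,"twist":0},{"x":0,"y":0,"z":-0.004,"twist":0},{"x":0,"y":0,"z":-0.004,"twist":0},{"x":-0.003,"y":0.002,"z":-0.004,"twist":0},{"x":-0.003,"y":0.002,"z":0.0,"twist":0},{"x":-0.003,"y":0.002,"z":0.003,"twist":0},{"x":-0.003,"y":0.002,"z":0.006,"twist":0}], jaw=0.6)

```text
time: 5.25
tool_pos: [598.0, -188.0, 96.2]
tcp_rot: [-3.141, -0.0, 1.739]
contact_force: [-0.3, 0.6, 0.5]
grip_width: 36.9
finger_force: 0.0
```

>>> play_rows(commands=[{"x":0,"y":0,"z":0,"twist":0},{"x":0,"y":0,"z":0,"twist":0},{"x":0,"y":0,"z":0,"twist":0},{"x":0,"y":0,"z":0,"twist":0},{"x":0,"y":0,"z":0,"twist":0},{"x":0,"y":0,"z":0,"twist":0},{"x":0,"y":0,"z":0,"twist":0},{"x":0,"y":0,"z":0,"twist":0}], jaw=1)

```text
time: 6.05
tool_pos: [598.7, -188.1, 97.0]
tcp_rot: [3.14, 0.0, 1.739]
contact_force: [4.6, 2.0, -1.2]
grip_width: 10.6
finger_force: 30.0
```

>>> play_rows(commands=[{"x":0,"y":0,"z":0,"twist":0},{"x":0,"y":0,"z":0,"twist":0},{"x":0,"y":0,"z":0,"twist":0},{"x":0,"y":0,"z":0,"twist":0},{"x":0,"y":0,"z":0.001,"twist":0},{"x":0,"y":0,"z":0.002,"twist":0},{"x":0,"y":0,"z":0.003,"twist":0},{"x":0,"y":0,"z":0.004,"twist":0}], jaw=0.6)

```text
time: 6.85
tool_pos: [598.1, -188.1, 92.7]
tcp_rot: [-3.142, -0.0, 1.739]
contact_force: [0.2, -0.9, 0.1]
grip_width: 36.5
finger_force: 0.0
```

Run:
```python
from h import *
c=snap('side'); crop(c,340,130,540,280,4,'s3.png'); 
g=lambda P:((pix(c,P)-(340,130))*4).round(0)
print([g((598-28,-188,z)) for z in (92,67)],g((598,-188,102)))
from plant import bot; o=bot.get_obs(); print(o['tool_pos'],o['contact_force'],o['joint_positions'],o['grip_width'])
```

```text
[array([397., 530.]), array([390., 574.])] [435. 489.]
[ 598.03947633 -188.0406459    92.42904913] [0.82563557 0.02487189 0.35438173] [-4.26850837e-01  6.46251312e-01  1.39372480e+00  8.21748283e-05
  1.10210732e+00 -5.95221905e-01] 37.05239071781305
```

View pics/s3.png

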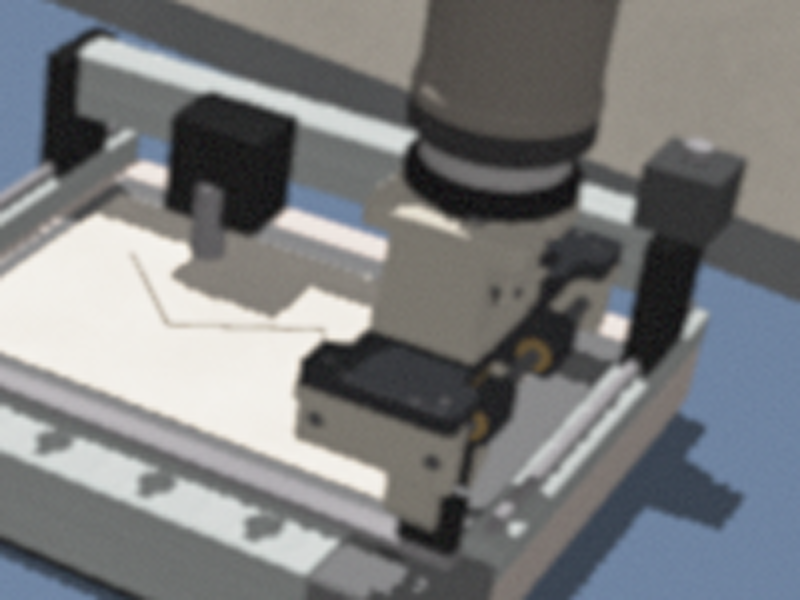

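The jaw now straddles the tab, with the front finger at about (415,520), so the fingertips sit about level with the reported TCP. I'll go 9 mm lower and grip.

>>> play_rows(commands=[{"x":0,"y":0.002,"z":0.001,"twist":0},{"x":0,"y":0.002,"z":0.002,"twist":0},{"x":0,"y":0.002,"z":0.003,"twist":0},{"x":0,"y":0.002,"z":0.004,"twist":0},{"x":0,"y":0.002,"z":0.005,"twist":0},{"x":0,"y":0.002,"z":0.006,"twist":0},{"x":0,"y":0.002,"z":0.007,"twist":0},{"x":0,"y":0.002,"z":0.008,"twist":0}])

```text
time: 7.7
tool_pos: [600.2, -187.8, 84.7]
tcp_rot: [3.142, -0.0, 1.739]
contact_force: [0.7, 0.1, 1.1]
grip_width: 36.7
finger_force: 0.0
```

>>> play_rows(commands=[{"x":0,"y":0,"z":0,"twist":0},{"x":0,"y":0,"z":0,"twist":0},{"x":0,"y":0,"z":0,"twist":0},{"x":0,"y":0,"z":0,"twist":0},{"x":0,"y":0,"z":0,"twist":0},{"x":0,"y":0,"z":0,"twist":0},{"x":0,"y":0,"z":0,"twist":0},{"x":0,"y":0,"z":0,"twist":0}], jaw=1)

```text
time: 8.5
tool_pos: [600.0, -187.8, 84.8]
tcp_rot: [-3.141, -0.0, 1.739]
contact_force: [-2.0, -0.1, 1.6]
grip_width: 11.7
finger_force: 30.0
```

>>> play_rows(commands=[{"x":0,"y":0.003,"z":0,"twist":0},{"x":0,"y":0.006,"z":0,"twist":0},{"x":0,"y":0.009,"z":0,"twist":0},{"x":0,"y":0.012,"z":0,"twist":0},{"x":0,"y":0.014,"z":0,"twist":0},{"x":0,"y":0.015,"z":0,"twist":0},{"x":0,"y":0.015,"z":0,"twist":0},{"x":0,"y":0.015,"z":0,"twist":0}])

```text
time: 9.3
tool_pos: [612.8, -185.7, 84.7]
tcp_rot: [-3.137, -0.001, 1.739]
contact_force: [-10.1, -2.4, 7.0]
grip_width: 11.7
finger_force: 30.0
```

>>> play_rows(commands=[{"x":0,"y":0.013,"z":0,"twist":0},{"x":0,"y":0.013,"z":0,"twist":0},{"x":0,"y":0.013,"z":0,"twist":0},{"x":0,"y":0.013,"z":0,"twist":0},{"x":0,"y":0.013,"z":-0.03,"twist":0},{"x":0,"y":0.013,"z":-0.08,"twist":0},{"x":0,"y":0.013,"z":-0.11,"twist":0},{"x":0,"y":0.013,"z":-0.11,"twist":0}], jaw=0.5)

```text
time: 10.1
tool_pos: [630.8, -183.7, 200.7]
tcp_rot: [3.132, 0.006, 1.74]
contact_force: [1.0, -0.7, 0.6]
grip_width: 45.7
finger_force: 0.0
```

Run:
```python
from h import *
import pickle
c=pickle.load(open('w1.pkl','rb')); t=pickle.load(open('top.pkl','rb'))
print(at(c,517/1.25,48/1.25,133,True),at(t,155+420/2.95,150+135/2.95,133))
go(538,60,190,189.2)
```

```text
[537.41013627  58.365305   133.        ] [540.13163934  60.10165391 133.        ]
 x 0.2559 y -0.0505 z 0.0107 twist -89.5  dist 261
```

>>> play_rows(commands=[{"x":0.256,"y":-0.05,"z":0.01,"twist":-68},{"x":0.256,"y":-0.05,"z":0.01,"twist":-68},{"x":0.256,"y":-0.05,"z":0.01,"twist":-68},{"x":0.256,"y":-0.05,"z":0.01,"twist":-68},{"x":0.256,"y":-0.05,"z":0.01,"twist":-68},{"x":0.256,"y":-0.05,"z":0.01,"twist":-68},{"x":0.256,"y":-0.05,"z":0.01,"twist":-68},{"x":0.256,"y":-0.05,"z":0.01,"twist":-68}])

```text
time: 10.9
tool_pos: [535.4, 62.2, 184.2]
tcp_rot: [3.141, -0.0, 2.934]
contact_force: [-0.6, -0.9, 0.7]
grip_width: 46.1
finger_force: 0.0
```

>>> play_rows(commands=[{"x":0,"y":0,"z":0,"twist":-21.5},{"x":0,"y":0,"z":0,"twist":-21.5},{"x":0,"y":0,"z":0,"twist":-21.5},{"x":0,"y":0,"z":0,"twist":-21.5},{"x":0,"y":0,"z":0,"twist":-21.5},{"x":0,"y":0,"z":0,"twist":-21.5},{"x":0,"y":0,"z":0,"twist":-21.5},{"x":0,"y":0,"z":0,"twist":-21.5}])

```text
time: 11.7
tool_pos: [535.6, 60.9, 184.8]
tcp_rot: [3.142, 0.0, -2.983]
contact_force: [0.3, -0.4, -0.5]
grip_width: 45.9
finger_force: 0.0
```

Run:
```python
from h import *
import pickle
from plant import bot
print(bot.get_obs()['tool_pos'],np.degrees(bot.get_obs()['tcp_rot']))
go(538.5,59.5,90,189.2)
c=snap('wrist'); pickle.dump(c,open('w2.pkl','wb')); crop(c,0,0,640,480,1.25,'w2.png')
for P in ((538,60,60),(538,60,133),(499,241,60)): print(pix(c,P,True)*1.25)
```

```text
[535.60039084  60.93311876 184.78012085] [ 1.79994878e+02  7.96729753e-03 -1.70885557e+02]
 x -0.0026 y -0.0019 z 0.0948 twist -0.1  dist 95
[404.22436502 293.42222888]
[403.7140277  328.92748211]
[667.65168363 280.19066657]
```

View pics/w2.png

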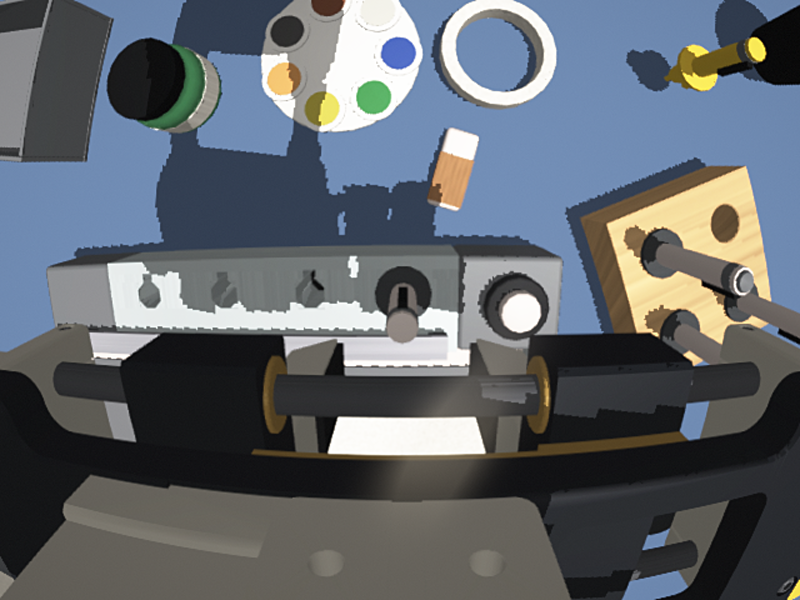

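The wrist view shows the used pen's collar at (403,292) and its top at (403,327), within 2 px of prediction. The clip faces the front, so the closing direction suits. The stand and its pens are at right. I'll descend and grip the used pen.

>>> play_rows(commands=[{"x":-0.003,"y":-0.002,"z":0.02,"twist":0},{"x":-0.003,"y":-0.002,"z":0.045,"twist":0},{"x":-0.003,"y":-0.002,"z":0.06,"twist":0},{"x":-0.003,"y":-0.002,"z":0.07,"twist":0},{"x":-0.003,"y":-0.002,"z":0.08,"twist":0},{"x":-0.003,"y":-0.002,"z":0.088,"twist":0},{"x":-0.003,"y":-0.002,"z":0.094,"twist":0},{"x":-0.003,"y":-0.002,"z":0.094,"twist":0}])

```text
time: 12.55
tool_pos: [538.6, 59.4, 90.2]
tcp_rot: [3.141, -0.001, -2.982]
contact_force: [0.2, -0.3, -0.1]
grip_width: 46.0
finger_force: 0.0
```

>>> play_rows(commands=[{"x":0,"y":0,"z":0,"twist":0},{"x":0,"y":0,"z":0,"twist":0},{"x":0,"y":0,"z":0,"twist":0},{"x":0,"y":0,"z":0,"twist":0},{"x":0,"y":0,"z":0,"twist":0},{"x":0,"y":0,"z":0,"twist":0},{"x":0,"y":0,"z":0,"twist":0},{"x":0,"y":0,"z":0,"twist":0}], jaw=1)

```text
time: 13.35
tool_pos: [539.0, 59.4, 91.0]
tcp_rot: [-3.142, 0.0, -2.982]
contact_force: [-0.2, -0.1, 2.5]
grip_width: 15.1
finger_force: 30.0
```

>>> play_rows(commands=[{"x":0,"y":0,"z":-0.01,"twist":0},{"x":0,"y":0,"z":-0.03,"twist":0},{"x":0,"y":0,"z":-0.06,"twist":0},{"x":0,"y":0,"z":-0.09,"twist":0},{"x":0,"y":0,"z":-0.12,"twist":0},{"x":0,"y":0,"z":-0.13,"twist":0},{"x":0,"y":0,"z":-0.13,"twist":0},{"x":0,"y":0,"z":-0.13,"twist":0}])

```text
time: 14.15
tool_pos: [538.2, 59.4, 219.6]
tcp_rot: [3.141, -0.002, -2.982]
contact_force: [0.2, 0.2, -1.5]
grip_width: 15.3
finger_force: 30.0
```

Run:
```python
from h import *
from plant import bot
o=bot.get_obs(); print(o['tool_pos'],o['grip_width'],o['finger_force'])
go(407,-308,220,189.2)
c=snap('side'); t=snap('top')
cv2.imwrite('pics/st.png',np.vstack([c['pixels'][130:330,200:560,::-1],t['pixels'][180:340,160:520,::-1]])); 
im=cv2.imread('pics/st.png'); cv2.imwrite('pics/st.png',cv2.resize(im,None,fx=1.6,fy=1.6))
```

```text
[538.17082108  59.44688677 219.63572977] 15.293671380606714 29.99921590089798
 x 0.1879 y -0.3419 z -0.0004 twist -0.1  dist 390
```

>>> play_rows(commands=[{"x":0.188,"y":-0.342,"z":0,"twist":0},{"x":0.188,"y":-0.342,"z":0,"twist":0},{"x":0.188,"y":-0.342,"z":0,"twist":0},{"x":0.188,"y":-0.342,"z":0,"twist":0},{"x":0.188,"y":-0.342,"z":0,"twist":0},{"x":0.188,"y":-0.342,"z":0,"twist":0},{"x":0.188,"y":-0.342,"z":0,"twist":0},{"x":0.188,"y":-0.342,"z":0,"twist":0}])

```text
time: 15.05
tool_pos: [405.9, -310.1, 219.4]
tcp_rot: [3.14, -0.001, -2.983]
contact_force: [0.4, -0.2, -0.7]
grip_width: 15.5
finger_force: 30.0
```

>>> play_rows(commands=[{"x":0,"y":0,"z":0.0,"twist":0},{"x":0,"y":0,"z":0.0,"twist":0},{"x":0,"y":0,"z":0.04,"twist":0},{"x":0,"y":0,"z":0.08,"twist":0},{"x":0,"y":0,"z":0.1,"twist":0},{"x":0,"y":0,"z":0.11,"twist":0},{"x":0,"y":0,"z":0.115,"twist":0},{"x":0,"y":0,"z":0.115,"twist":0}])

```text
time: 15.85
tool_pos: [408.1, -307.6, 105.9]
tcp_rot: [3.141, 0.0, -2.981]
contact_force: [-0.2, -0.6, -0.9]
grip_width: 15.4
finger_force: 30.0
```

Run:
```python
from h import *
from plant import bot
o=bot.get_obs(); print(o['tool_pos'],o['grip_width'],o['finger_force'],o['contact_force'])
t=snap('top'); c=snap('side')
cv2.imwrite('pics/b.png',np.hstack([cv2.resize(c['pixels'][220:440,330:550,::-1],(400,400)),cv2.resize(t['pixels'][200:320,400:520,::-1],(400,400))]))
```

```text
[ 408.05033331 -307.61159522  105.88657939] 15.40525264514304 29.99945104122162 [-0.16393383 -0.55369092 -0.92164654]
```

View pics/b.png

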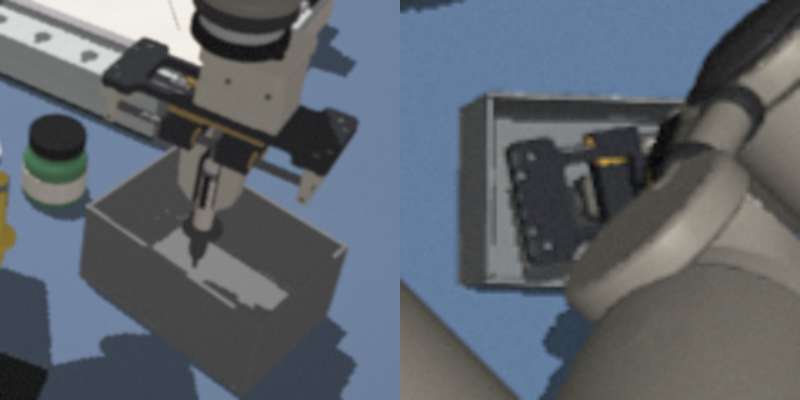

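The used pen hangs over the middle of the bin (tip at (197,265), left view). I'll release it, then go and look over the stand.

>>> play_rows(commands=[{"x":0,"y":0,"z":0.01,"twist":0},{"x":0,"y":0,"z":0.01,"twist":0},{"x":0,"y":0,"z":0.01,"twist":0},{"x":0,"y":0,"z":0.01,"twist":0},{"x":0,"y":0,"z":0.01,"twist":0},{"x":0,"y":0,"z":-0.03,"twist":0},{"x":0,"y":0,"z":-0.08,"twist":0},{"x":0,"y":0,"z":-0.115,"twist":0}], jaw=0.5)

```text
time: 16.75
tool_pos: [408.0, -308.5, 223.8]
tcp_rot: [-3.139, 0.002, -2.982]
contact_force: [-0.1, -0.5, -0.6]
grip_width: 46.2
finger_force: 0.0
```

Run:
```python
from h import *
from plant import bot
o=bot.get_obs(); print(o['tool_pos'],o['grip_width'])
go(560,285,220,189.2)
```

```text
[ 408.0135568  -308.53253605  223.81102302] 46.21777338511759
 x -0.2444 y 0.5618 z 0.0038 twist -0.1  dist 613
```

>>> play_rows(commands=[{"x":-0.244,"y":0.562,"z":0.003,"twist":0},{"x":-0.244,"y":0.562,"z":0.003,"twist":0},{"x":-0.244,"y":0.562,"z":0.003,"twist":0},{"x":-0.244,"y":0.562,"z":0.003,"twist":0},{"x":-0.244,"y":0.562,"z":0.003,"twist":0},{"x":-0.244,"y":0.562,"z":0.003,"twist":0},{"x":-0.244,"y":0.562,"z":0.003,"twist":0},{"x":-0.244,"y":0.562,"z":0.003,"twist":0}])

```text
time: 17.55
tool_pos: [506.8, 81.5, 219.2]
tcp_rot: [-3.141, 0.001, -2.982]
contact_force: [0.7, -0.6, -0.4]
grip_width: 46.0
finger_force: 0.0
```

Run:
```python
from h import *
go(560,285,220,189.2)
```

```text
x -0.0849 y 0.1924 z -0.0008 twist -0.1  dist 210
```

>>> play_rows(commands=[{"x":-0.085,"y":0.192,"z":0,"twist":0},{"x":-0.085,"y":0.192,"z":0,"twist":0},{"x":-0.085,"y":0.192,"z":0,"twist":0},{"x":-0.085,"y":0.192,"z":0,"twist":0},{"x":-0.085,"y":0.192,"z":0,"twist":0},{"x":-0.085,"y":0.192,"z":0,"twist":0},{"x":-0.085,"y":0.192,"z":0,"twist":0},{"x":-0.085,"y":0.192,"z":0,"twist":0}])

```text
time: 18.35
tool_pos: [559.9, 280.9, 219.1]
tcp_rot: [-3.141, -0.0, -2.984]
contact_force: [-0.2, -0.1, 0.0]
grip_width: 45.9
finger_force: 0.0
```

Run:
```python
from h import *
import pickle
from plant import bot
o=bot.get_obs(); print(o['tool_pos'])
c=snap('wrist'); pickle.dump(c,open('w3.pkl','wb'))
P=[(501,325),(537,271),(481,236)]
for p in P: print(pix(c,(*p,57),True).round(),pix(c,(*p,151),True).round())
crop(c,120,30,520,270,2,'w3.png')
```

```text
[559.94856493 280.90061702 219.13197106]
[386. 165.] [410. 173.]
[318. 195.] [315. 215.]
[288. 126.] [273. 117.]
```

View pics/w3.png

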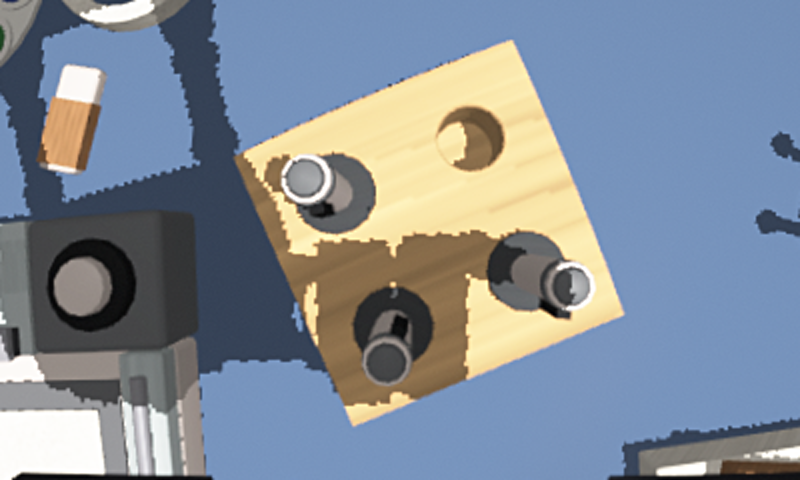

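Clear view: pen A top (307,180)/collar (336,194) with clip at (322,208); pen B top (571,285)/collar (526,271) with clip at (558,308); pen C top (387,362)/collar (393,326) with clip at (402,325). I'll fit positions and clip yaw.

```bash
cat > fit.py <<'E'
from h import *
def clipyaw(c,xy,z0=7.,rng=None,verbose=True):
    """yaw (deg, world) of clip direction minimising brightness on the clip's outer face minus rim either side"""
    g=cv2.cvtColor(c['pixels'],cv2.COLOR_RGB2GRAY).astype(np.float32); g=cv2.resize(g,None,fx=4,fy=4,interpolation=cv2.INTER_LINEAR)
    def mean(a,t0,t1,r):
        q=[]
        R=np.array([[np.cos(a),-np.sin(a)],[np.sin(a),np.cos(a)]])
        for z,t in ((99,t0),(99,t1),(133,t1),(133,t0)):
            w=R@np.array([r,t]); q.append((pix(c,(xy[0]+w[0],xy[1]+w[1],z0+z),True)+.5)*4)
        m=np.zeros(g.shape,np.uint8); cv2.fillPoly(m,[np.round(q).astype(np.int32)],1); return g[m>0].mean() if m.any() else 255
    best=[(mean(np.radians(a),-2.5,2.5,11.3)-.35*mean(np.radians(a),3.2,5.5,9)-.35*mean(np.radians(a),-5.5,-3.2,9),a) for a in (rng if rng is not None else range(0,360,3))]
    best.sort(); return best[:4]
E
python3 - <<'E'
from fit import *
import pickle
c=pickle.load(open('w3.pkl','rb'))
f=lambda u,v,z:at(c,120+u/2,30+v/2,z,True)[:2]
for n,t,k in (('A',(307,180),(337,194)),('B',(571,285),(526,271)),('C',(387,362),(393,325))):
    p=f(*t,148); q=f(*k,57); m=(p+q)/2; print(n,p.round(1),q.round(1),m.round(1)); print([(round(float(s)),a) for s,a in clipyaw(c,p)])
for u,v in ((513,40),(623,313),(352,425),(236,155)): print(f(u,v,52).round(1))
E
```

```text
A [482.3 236.3] [481.8 236.7] [482.1 236.5]
[(2, 30), (2, 33), (5, 27), (5, 36)]
B [501.6 323. ] [501.8 322.7] [501.7 322.8]
[(-21, 9), (-21, 6), (-14, 3), (-10, 12)]
C [535.4 269.5] [534.7 269.3] [535.  269.4]
[(-39, 171), (-39, 168), (-28, 165), (-28, 174)]
[399.8 301.3]
[512.4 371.2]
[583.5 257.8]
[469.8 188.7]
```

Run:
```python
from fit import *
import pickle
c=pickle.load(open('w2.pkl','rb'))
for n,u,v,z in (('s3',403,292,65),('s2',310,289,60),('s1',224,291,60),('s0',150,292,60),('btn',518,312,81)): print(n,at(c,u/1.25,v/1.25,z,True).round(1))
g=c['pixels'][200:270,80:300]; cv2.imwrite('pics/w2c.png',cv2.resize(g[:,:,::-1],None,fx=3.6,fy=3.6,interpolation=cv2.INTER_CUBIC))
c=pickle.load(open('w3.pkl','rb'))
for n,p in (('A',(482,236.5)),('B',(501.7,322.8)),('C',(535,269.4))):
  print(n,[[(round(float(s)),a) for s,a in clipyaw(c,(p[0]+d,p[1]+e),rng=range(-20,200,2))[:2]] for d,e in ((0,0),(.7,0),(0,.7))])
go(535,269.4,175,169.5)
```

```text
s3 [536.   58.9  65. ]
s2 [5.446e+02 1.000e-01 6.000e+01]
s1 [555.  -58.6  60. ]
s0 [ 564.7 -116.8   60. ]
btn [533.5 128.8  81. ]
A [[(-6, 30), (-5, 28)], [(9, 162), (10, 160)], [(6, 26), (8, 28)]]
B [[(-15, 8), (-13, 6)], [(13, 18), (14, 16)], [(-14, 6), (-14, 8)]]
C [[(-35, 168), (-33, 170)], [(-46, 168), (-45, 170)], [(-30, 172), (-30, 174)]]
 x 0.0265 y -0.0074 z 0.0443 twist 19.5  dist 52
```

View pics/w2c.png

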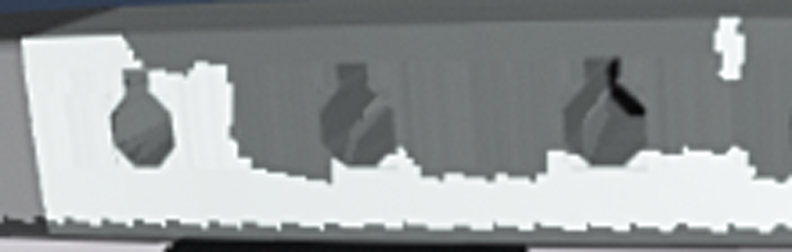

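The crop shows socket bores (octagons) centred at (142,127), (357,128) and (606,125), with keyways pointing up to the front, as expected.

Run:
```python
from h import *
import pickle
c=pickle.load(open('w2.pkl','rb'))
P=np.array([at(c,80+u/3.6,200+v/3.6,60,True)[:2] for u,v in ((142,127),(357,128),(606,125))]+[at(c,403/1.25,292/1.25,65,True)[:2]])
print(P.round(1))
k=np.array([-90,-30,30,90])
from scipy.optimize import least_squares
f=lambda q:(np.c_[q[0]-np.sin(q[2])*k,q[1]+np.cos(q[2])*k]-P).ravel()
s=least_squares(f,[550,-29,.16]); q=s.x; print(q,np.degrees(q[2]),f(q).reshape(-1,2).round(1)); print(np.c_[q[0]-np.sin(q[2])*k,q[1]+np.cos(q[2])*k].round(1))
```

```text
[[ 566.4 -117.4]
 [ 557.4  -58.5]
 [ 547.4    0.7]
 [ 536.    58.9]]
[ 5.51800508e+02 -2.90770353e+01  1.70008204e-01] 9.74075259813013 [[ 0.7 -0.4]
 [-0.5 -0.1]
 [-0.7 -0.2]
 [ 0.5  0.7]]
[[ 5.670e+02 -1.178e+02]
 [ 5.569e+02 -5.860e+01]
 [ 5.467e+02  5.000e-01]
 [ 5.366e+02  5.960e+01]]
```

>>> play_rows(commands=[{"x":0.0265,"y":-0.0075,"z":0.0,"twist":19.5},{"x":0.0265,"y":-0.0075,"z":0.0,"twist":19.5},{"x":0.0265,"y":-0.0075,"z":0.0,"twist":19.5},{"x":0.0265,"y":-0.0075,"z":0.044,"twist":19.5},{"x":0.0265,"y":-0.0075,"z":0.044,"twist":19.5},{"x":0.0265,"y":-0.0075,"z":0.044,"twist":19.5},{"x":0.0265,"y":-0.0075,"z":0.044,"twist":19.5},{"x":0.0265,"y":-0.0075,"z":0.044,"twist":19.5}])

```text
time: 19.2
tool_pos: [535.9, 271.0, 176.7]
tcp_rot: [3.14, 0.003, 2.961]
contact_force: [0.5, 0.1, 1.1]
grip_width: 45.9
finger_force: 0.0
```

Run:
```python
from h import *
go(535,269.4,116,169.5)
```

```text
x 0.0006 y -0.0017 z 0.0607 twist 0.1  dist 61
```

>>> play_rows(commands=[{"x":0.0005,"y":-0.0015,"z":0.01,"twist":0},{"x":0.0005,"y":-0.0015,"z":0.025,"twist":0},{"x":0.0005,"y":-0.0015,"z":0.035,"twist":0},{"x":0.0005,"y":-0.0015,"z":0.045,"twist":0},{"x":0.0005,"y":-0.0015,"z":0.052,"twist":0},{"x":0.0005,"y":-0.0015,"z":0.057,"twist":0},{"x":0.0005,"y":-0.0015,"z":0.0605,"twist":0},{"x":0.0005,"y":-0.0015,"z":0.0605,"twist":0}])

```text
time: 20.0
tool_pos: [534.1, 269.5, 114.0]
tcp_rot: [-3.141, -0.0, 2.961]
contact_force: [-0.4, -0.0, -0.3]
grip_width: 46.1
finger_force: 0.0
```

>>> play_rows(commands=[{"x":0,"y":0,"z":0,"twist":0},{"x":0,"y":0,"z":0,"twist":0},{"x":0,"y":0,"z":0,"twist":0},{"x":0,"y":0,"z":0,"twist":0},{"x":0,"y":0,"z":0,"twist":0},{"x":0,"y":0,"z":0,"twist":0},{"x":0,"y":0,"z":0,"twist":0},{"x":0,"y":0,"z":0,"twist":0}], jaw=1)

```text
time: 20.8
tool_pos: [534.3, 269.6, 114.5]
tcp_rot: [3.141, 0.0, 2.961]
contact_force: [-0.2, -0.1, 1.3]
grip_width: 14.9
finger_force: 30.0
```

>>> play_rows(commands=[{"x":0,"y":0,"z":-0.01,"twist":0},{"x":0,"y":0,"z":-0.03,"twist":0},{"x":0,"y":0,"z":-0.06,"twist":0},{"x":0,"y":0,"z":-0.08,"twist":0},{"x":0,"y":0,"z":-0.09,"twist":0},{"x":0,"y":0,"z":-0.09,"twist":0},{"x":0,"y":0,"z":-0.09,"twist":0},{"x":0,"y":0,"z":-0.09,"twist":0}])

```text
time: 21.6
tool_pos: [533.6, 269.3, 202.9]
tcp_rot: [-3.14, -0.002, 2.961]
contact_force: [-0.3, -0.7, -0.2]
grip_width: 14.9
finger_force: 30.0
```

Run:
```python
from h import *
import pickle
from plant import bot
o=bot.get_obs(); print(o['tool_pos'],np.degrees(o['tcp_rot'][2]),o['grip_width'],o['finger_force'])
c=snap('wrist'); pickle.dump(c,open('w4.pkl','wb')); print(c['eye'])
t=o['tool_pos']
print([pix(c,t+(0,0,d),True).round(0) for d in (30,20,0,-10,-50,-64,-109)])
crop(c,250,170,400,350,3.3,'w4.png')
```

```text
[533.55672261 269.26551333 202.93570803] 169.6449255079174 14.891380979665566 29.99986320734024
[468.94999387 280.92809075 363.47300504]
[array([326., 321.]), array([326., 311.]), array([326., 292.]), array([326., 285.]), array([326., 261.]), array([326., 254.]), array([326., 237.])]
```

View pics/w4.png

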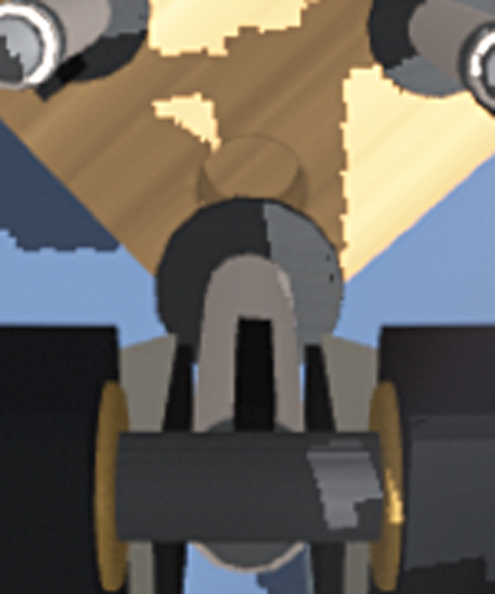

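The pen is held upright with its clip in the middle: clip centre x=255 against barrel centre 249, about 4° off toward tool +y. I'll compute the in-jaw offset and the insertion pose.

```bash
cat >> h.py <<'E'
def toolpix(dx,r,dz,c=None):
    "wrist pixel (v) of a point in the tool's xz plane: tool x=dx+r, height dz above TCP (uses w4 pose)"
    import pickle
    c=pickle.load(open('w4.pkl','rb')); p=np.array([533.56,269.27,202.94]); a=np.radians(169.64)
    return pix(c,p+[(dx+r)*np.cos(a),(dx+r)*np.sin(a),dz],True)[1]
E
python3 - <<'E'
from h import *
for dx in (-2,-1,0,1): print(dx,'collar front %.1f'%toolpix(dx,18,-57.5),'clip bottom %.1f'%toolpix(dx,11.5,-8.5), 'collar crop',((toolpix(dx,18,-57.5)-170)*3.3).round(), 'clip crop',((toolpix(dx,11.5,-8.5)-170)*3.3).round())
go(*(np.array([566.6,-117.8])),235,193.5)
E
```

```text
-2 collar front 231.4 clip bottom 267.4 collar crop 203.0 clip crop 321.0
-1 collar front 229.8 clip bottom 265.4 collar crop 197.0 clip crop 315.0
0 collar front 228.2 clip bottom 263.4 collar crop 192.0 clip crop 308.0
1 collar front 226.6 clip bottom 261.5 collar crop 187.0 clip crop 302.0
 x -0.1020 y -0.3749 z -0.0320 twist -23.9  dist 390
```

>>> play_rows(commands=[{"x":-0.01,"y":-0.03,"z":-0.032,"twist":-23.9},{"x":-0.102,"y":-0.375,"z":-0.032,"twist":-23.9},{"x":-0.102,"y":-0.375,"z":-0.032,"twist":-23.9},{"x":-0.102,"y":-0.375,"z":-0.032,"twist":-23.9},{"x":-0.102,"y":-0.375,"z":-0.032,"twist":-23.9},{"x":-0.102,"y":-0.375,"z":-0.032,"twist":-23.9},{"x":-0.102,"y":-0.375,"z":-0.032,"twist":-23.9},{"x":-0.102,"y":-0.375,"z":-0.032,"twist":-23.9}])

```text
time: 22.45
tool_pos: [565.9, -109.4, 235.5]
tcp_rot: [3.141, -0.001, -2.905]
contact_force: [0.7, 0.6, -0.4]
grip_width: 15.3
finger_force: 30.0
```

>>> play_rows(commands=[{"x":0,"y":0,"z":0,"twist":0},{"x":0,"y":0,"z":0,"twist":0},{"x":0,"y":0,"z":0,"twist":0},{"x":0,"y":0,"z":0,"twist":0},{"x":0,"y":0,"z":0,"twist":0},{"x":0,"y":0,"z":0,"twist":0},{"x":0,"y":0,"z":0,"twist":0},{"x":0,"y":0,"z":0,"twist":0}])

```text
time: 23.25
tool_pos: [566.4, -107.1, 236.4]
tcp_rot: [3.142, 0.0, -2.905]
contact_force: [0.6, 0.5, -0.6]
grip_width: 15.6
finger_force: 30.0
```

Run:
```python
from h import *
import pickle
from plant import bot
o=bot.get_obs(); print(o['tool_pos'],np.degrees(o['tcp_rot']))
go(565.6,-118,175,193.5)
c=snap('wrist'); pickle.dump(c,open('w5.pkl','wb'))
for n,P in dict(s0=(566.6,-117.8,60),s1=(556.9,-58.5,60),s2=(546.9,.6,60)).items(): print(n,pix(c,P,True).round(1))
```

```text
[ 566.36232057 -107.10378287  236.40416656] [ 1.79998257e+02  1.02066082e-02 -1.66430081e+02]
 x 0.0033 y -0.0104 z 0.0614 twist 0.1  dist 62
s0 [313.6 216.9]
s1 [378.1 221.8]
s2 [439.1 226.4]
```

```bash
cat >> h.py <<'E'
def pose(n=6):
    from plant import bot
    L=[]
    for i in range(n):
        bot.capture('top'); o=bot.get_obs(); L.append(np.r_[o['tool_pos'],np.degrees(o['tcp_rot'][2])%360,o['contact_force']])
    L=np.array(L); m=L.mean(0); print('pose',m[:4].round(2),'sd',L.std(0)[:4].round(2),'F',m[4:].round(1)); return m
E
python3 - <<'E'
from h import *
m=pose(); go(565.6,-118,175,193.5,frm=m)
E
```

```text
pose [ 566.32 -107.41  236.33  193.54] sd [0.01 0.04 0.02 0.  ] F [ 0.2 -0.1 -0.3]
 x 0.0032 y -0.0101 z 0.0613 twist 0.0  dist 62
```

>>> play_rows(commands=[{"x":0.0032,"y":-0.0101,"z":0.0,"twist":0},{"x":0.0032,"y":-0.0101,"z":0.02,"twist":0},{"x":0.0032,"y":-0.0101,"z":0.04,"twist":0},{"x":0.0032,"y":-0.0101,"z":0.055,"twist":0},{"x":0.0032,"y":-0.0101,"z":0.061,"twist":0},{"x":0.0032,"y":-0.0101,"z":0.061,"twist":0},{"x":0.0032,"y":-0.0101,"z":0.061,"twist":0},{"x":0.0032,"y":-0.0101,"z":0.061,"twist":0}])

```text
time: 24.4
tool_pos: [566.1, -118.3, 176.3]
tcp_rot: [-3.141, 0.002, -2.905]
contact_force: [0.2, -0.2, 0.1]
grip_width: 15.4
finger_force: 30.0
```

Run:
```python
from h import *
m=pose(4); go(565.6,-118,150,193.5,frm=m)
```

```text
pose [ 565.93 -118.09  176.06  193.55] sd [0.1  0.07 0.15 0.  ] F [-0.2  0.1 -0.6]
 x 0.0003 y 0.0002 z 0.0261 twist 0.1  dist 26
```

Now I'll insert the nib sleeve (down 24 mm, above where the key engages) and check the force.

>>> play_rows(commands=[{"x":0.0003,"y":0.0002,"z":0.004,"twist":0},{"x":0.0003,"y":0.0002,"z":0.008,"twist":0},{"x":0.0003,"y":0.0002,"z":0.011,"twist":0},{"x":0.0003,"y":0.0002,"z":0.014,"twist":0},{"x":0.0003,"y":0.0002,"z":0.017,"twist":0},{"x":0.0003,"y":0.0002,"z":0.02,"twist":0},{"x":0.0003,"y":0.0002,"z":0.024,"twist":0},{"x":0.0003,"y":0.0002,"z":0.024,"twist":0}])

```text
time: 25.4
tool_pos: [564.9, -117.7, 150.6]
tcp_rot: [3.141, -0.001, -2.905]
contact_force: [0.6, -1.1, -0.4]
grip_width: 15.2
finger_force: 30.0
```

Run:
```python
from h import *
m=pose(3)
from plant import bot
print(bot.get_obs()['moment'])
```

```text
pose [ 565.22 -117.82  151.21  193.55] sd [0.1  0.03 0.17 0.  ] F [-0.2  0.2 -0.1]
[ 0.05390165  0.01097256 -0.01593704]
```

>>> play_rows(commands=[{"x":0.0,"y":0.0,"z":0.003,"twist":0},{"x":0.0,"y":0.0,"z":0.006,"twist":0},{"x":0.0,"y":0.0,"z":0.009,"twist":0},{"x":0.0,"y":0.0,"z":0.012,"twist":0},{"x":0.0,"y":0.0,"z":0.014,"twist":0},{"x":0.0,"y":0.0,"z":0.016,"twist":0},{"x":0.0,"y":0.0,"z":0.018,"twist":0},{"x":0.0,"y":0.0,"z":0.018,"twist":0}])

```text
time: 26.35
tool_pos: [565.2, -117.9, 133.1]
tcp_rot: [3.142, -0.0, -2.905]
contact_force: [1.2, -0.5, -0.5]
grip_width: 15.4
finger_force: 30.0
```

>>> play_rows(commands=[{"x":0.0,"y":0.0,"z":0.003,"twist":0},{"x":0.0,"y":0.0,"z":0.005,"twist":0},{"x":0.0,"y":0.0,"z":0.007,"twist":0},{"x":0.0,"y":0.0,"z":0.009,"twist":0},{"x":0.0,"y":0.0,"z":0.01,"twist":0},{"x":0.0,"y":0.0,"z":0.0105,"twist":0},{"x":0.0,"y":0.0,"z":0.0105,"twist":0},{"x":0.0,"y":0.0,"z":0.0105,"twist":0}])

```text
time: 27.15
tool_pos: [565.2, -117.9, 122.8]
tcp_rot: [3.142, -0.0, -2.905]
contact_force: [0.1, -0.7, -0.8]
grip_width: 14.9
finger_force: 30.0
```

>>> play_rows(commands=[{"x":0.0,"y":0.0,"z":0,"twist":0},{"x":0.0,"y":0.0,"z":0,"twist":0},{"x":0.0,"y":0.0,"z":0,"twist":0},{"x":0.0,"y":0.0,"z":0,"twist":0},{"x":0.0,"y":0.0,"z":-0.02,"twist":0},{"x":0.0,"y":0.0,"z":-0.05,"twist":0},{"x":0.0,"y":0.0,"z":-0.09,"twist":0},{"x":0.0,"y":0.0,"z":-0.11,"twist":0}], jaw=0.5)

```text
time: 27.95
tool_pos: [566.2, -118.1, 236.3]
tcp_rot: [-3.139, 0.004, -2.905]
contact_force: [-0.3, -0.1, -0.1]
grip_width: 45.7
finger_force: 0.0
```

Run:
```python
from fit import *
import pickle
m=pose(2); go(501.7,322.8,230,7.5,frm=m); go(482,236.5,230,31,frm=m)
t=pickle.load(open('top.pkl','rb')); n=snap('top')
# stand moved? compare template of the stand region
a=cv2.cvtColor(t['pixels'],7)[185:265,160:250]; b=cv2.cvtColor(n['pixels'],7)[165:285,140:270]
r=cv2.matchTemplate(b,a,cv2.TM_CCOEFF_NORMED); print(cv2.minMaxLoc(r)[1],np.array(cv2.minMaxLoc(r)[3])-20)
```

```text
pose [ 566.99 -118.35  237.6   193.55] sd [0.2  0.07 1.22 0.  ] F [ 0.8 -0.1  0.5]
 x -0.0399 y 0.4442 z 0.0076 twist -173.9  dist 446
 x -0.0005 y 0.3649 z 0.0076 twist 162.6  dist 365
0.9332200288772583 [0 0]
```

>>> play_rows(commands=[{"x":-0.04,"y":0.444,"z":0.007,"twist":68},{"x":-0.04,"y":0.444,"z":0.007,"twist":68},{"x":-0.04,"y":0.444,"z":0.007,"twist":68},{"x":-0.04,"y":0.444,"z":0.007,"twist":68},{"x":-0.04,"y":0.444,"z":0.007,"twist":68},{"x":-0.04,"y":0.444,"z":0.007,"twist":68},{"x":-0.04,"y":0.444,"z":0.007,"twist":68},{"x":-0.04,"y":0.444,"z":0.007,"twist":68}])

```text
time: 28.9
tool_pos: [510.6, 248.5, 225.1]
tcp_rot: [-3.139, -0.001, 2.266]
contact_force: [1.1, 0.1, 0.1]
grip_width: 46.5
finger_force: 0.0
```

>>> play_rows(commands=[{"x":0,"y":0,"z":0,"twist":68},{"x":0,"y":0,"z":0,"twist":68},{"x":0,"y":0,"z":0,"twist":68},{"x":0,"y":0,"z":0,"twist":68},{"x":0,"y":0,"z":0,"twist":68},{"x":0,"y":0,"z":0,"twist":68},{"x":0,"y":0,"z":0,"twist":68},{"x":0,"y":0,"z":0,"twist":68}])

```text
time: 29.7
tool_pos: [511.1, 246.8, 224.9]
tcp_rot: [-3.139, 0.003, 1.079]
contact_force: [-0.2, 0.7, -0.6]
grip_width: 45.9
finger_force: 0.0
```

Run:
```python
from h import *
m=pose(2); go(501.7,322.8,180,7.5,frm=m)
```

```text
pose [511.19 246.75 225.07  61.77] sd [0.   0.02 0.1  0.32] F [ 0.2 -0.1 -0.3]
 x 0.0625 y -0.0443 z 0.0451 twist 54.3  dist 89
```

>>> play_rows(commands=[{"x":0.0625,"y":-0.0443,"z":0,"twist":54.3},{"x":0.0625,"y":-0.0443,"z":0,"twist":54.3},{"x":0.0625,"y":-0.0443,"z":0,"twist":54.3},{"x":0.0625,"y":-0.0443,"z":0,"twist":54.3},{"x":0.0625,"y":-0.0443,"z":0.02,"twist":54.3},{"x":0.0625,"y":-0.0443,"z":0.045,"twist":54.3},{"x":0.0625,"y":-0.0443,"z":0.045,"twist":54.3},{"x":0.0625,"y":-0.0443,"z":0.045,"twist":54.3}])

```text
time: 30.6
tool_pos: [501.2, 322.6, 180.1]
tcp_rot: [3.141, 0.003, 0.14]
contact_force: [0.1, -0.3, 0.0]
grip_width: 45.8
finger_force: 0.0
```

Run:
```python
from h import *
m=pose(3); go(501.7,322.8,114.5,7.5,frm=m)
```

```text
pose [501.92 322.93 181.62   8.07] sd [0.17 0.09 0.41 0.02] F [-0.2  0.1 -0.1]
 x -0.0002 y 0.0001 z 0.0671 twist 0.6  dist 67
```

>>> play_rows(commands=[{"x":0,"y":0,"z":0.015,"twist":0.6},{"x":0,"y":0,"z":0.03,"twist":0.6},{"x":0,"y":0,"z":0.04,"twist":0.6},{"x":0,"y":0,"z":0.05,"twist":0.6},{"x":0,"y":0,"z":0.058,"twist":0.6},{"x":0,"y":0,"z":0.063,"twist":0.6},{"x":0,"y":0,"z":0.067,"twist":0.6},{"x":0,"y":0,"z":0.067,"twist":0.6}])

```text
time: 31.55
tool_pos: [501.9, 322.9, 114.7]
tcp_rot: [3.141, 0.001, 0.127]
contact_force: [-0.4, 0.6, -0.9]
grip_width: 45.8
finger_force: 0.0
```

>>> play_rows(commands=[{"x":0,"y":0,"z":0,"twist":0},{"x":0,"y":0,"z":0,"twist":0},{"x":0,"y":0,"z":0,"twist":0},{"x":0,"y":0,"z":0,"twist":0},{"x":0,"y":0,"z":0,"twist":0},{"x":0,"y":0,"z":0,"twist":0},{"x":0,"y":0,"z":0,"twist":0},{"x":0,"y":0,"z":0,"twist":0}], jaw=1)

```text
time: 32.35
tool_pos: [502.1, 323.0, 115.3]
tcp_rot: [-3.141, -0.0, 0.127]
contact_force: [-0.7, -0.5, 1.5]
grip_width: 15.4
finger_force: 30.0
```

Run:
```python
from h import *
m=pose(2)
```

```text
pose [502.1  323.02 115.22   7.26] sd [0.   0.   0.01 0.  ] F [0.2 0.2 1.6]
```

>>> play_rows(commands=[{"x":0,"y":0,"z":-0.01,"twist":0},{"x":0,"y":0,"z":-0.03,"twist":0},{"x":0,"y":0,"z":-0.06,"twist":0},{"x":0,"y":0,"z":-0.09,"twist":0},{"x":0,"y":0,"z":-0.11,"twist":0},{"x":0,"y":0,"z":-0.12,"twist":0},{"x":0,"y":0,"z":-0.12,"twist":0},{"x":0,"y":0,"z":-0.12,"twist":0}])

```text
time: 33.25
tool_pos: [501.6, 322.7, 234.1]
tcp_rot: [3.141, 0.001, 0.127]
contact_force: [0.3, 0.4, -0.3]
grip_width: 15.3
finger_force: 30.0
```

```bash
cat > held.py <<'E'
from h import *
import pickle
from plant import bot
def prof(c,tag):
    g=cv2.cvtColor(c['pixels'],cv2.COLOR_RGB2GRAY)
    print(tag,'rows (u 300..352):')
    for v in (258,262,272,280,288,294): print(v,' '.join('%3d'%x for x in g[v,304:350]))
    print('col 300..350 step: col u=325 v 215..275:',g[215:275,325])
c=snap('wrist'); pickle.dump(c,open('wh.pkl','wb'))
E
python3 - <<'E'
from held import *
prof(pickle.load(open('w4.pkl','rb')),'ref'); prof(c,'new'); pose(2)
E
```

```text
ref rows (u 300..352):
258  43  45  43  44  44  43  42  44  71 114 121 120 121 121 121 122 122 122 123 123 124 123 125 124 123 124 123 122 123 122 118 121 139 146 110  98  99 100 102 101 101 102 101 103 101 103
262  43  44  44  45  44  43  41  50 116 120 121 120 122 121 121 122 122 121 124 124 124 125 123 123 124 123 122 123 121 123 121 120 119 127 134 102  98 100 101 100 100 100 100 101  99 101
272  47  42  44  44  44  41  59 119 121 120 121 121 121 123 123 126 122  67  23  12  12  15  15  13  16  14  11  14  61 114 125 122 120 121 119 115  99 100 101 102 103 102 102 106 115 114
280  16  15  18  31  70 110 118 120 121 120 121 122 122 124 122 126 123  46  13  12  12  16  16  14  15  14  12   9  22 109 125 123 120 120 120 115 112 129  70  27  18  19  17  26  64 114
288  20  20  15  17  68 128 120 119 122 121 121 122 123 122 124 127 124  32   9  13  14  15  15  13  14  16  14  12  19  75 114 125 122 121 119 119 122 138  55  16  17  21  22  20  18  49
294  18  17  16  16  60 122 122 121 120 121 122 122 123 125 126 124  95  25  11  18  18  17  14  18  16  18  17  14  16  58 111 123 123 1
[... 1152 characters left out ...]
 95  95  94  95  95  99  90  32   9  10  10  12  11  12  11  12  12  10  13  47  88  98  95  93  94  94  93  94  95  35  11  16  13  15  13  12  39
294  12  11  11  26  63  97  96  85  65  53  46  44  45  46  48  42  15  17  23  24  26  25  25  23  17  17  12  12  34  45  45  44  45  56  72  86  95  94  54  22  14  15  16  15  13  14
col 300..350 step: col u=325 v 215..275: [ 94  94  95  96  94  91  83  75  76  76  57  34  31  35  34  33  35  35
  35  34  35  34  34  33  34  34  30  36  91 100  98  97  97  98  97  95
  96  96  97  96  96  96  97  97  98  98  40  10   6   7  11  10  10   7
  10   8  10  12  10  10]
pose [501.44 322.68 233.59   7.26] sd [0.05 0.   0.05 0.  ] F [-0.5  0.3 -0.5]
```

Run:
```python
from h import *
go(558.6,-58.2,238,191,frm=(501.44,322.68,233.6,7.26))
```

```text
x 0.0086 y 0.3850 z -0.0044 twist 176.3  dist 385
```

>>> play_rows(commands=[{"x":0.0,"y":0.04,"z":-0.004,"twist":-68},{"x":0.0086,"y":0.385,"z":-0.004,"twist":-68},{"x":0.0086,"y":0.385,"z":-0.004,"twist":-68},{"x":0.0086,"y":0.385,"z":-0.004,"twist":-68},{"x":0.0086,"y":0.385,"z":-0.004,"twist":-68},{"x":0.0086,"y":0.385,"z":-0.004,"twist":-68},{"x":0.0086,"y":0.385,"z":-0.004,"twist":-68},{"x":0.0086,"y":0.385,"z":-0.004,"twist":-68}])

```text
time: 34.2
tool_pos: [555.6, -35.8, 238.3]
tcp_rot: [-3.14, -0.0, 1.245]
contact_force: [0.9, -0.5, -1.0]
grip_width: 15.6
finger_force: 30.0
```

>>> play_rows(commands=[{"x":0,"y":0,"z":0,"twist":-68},{"x":0,"y":0,"z":0,"twist":-68},{"x":0,"y":0,"z":0,"twist":-68},{"x":0,"y":0,"z":0,"twist":-68},{"x":0,"y":0,"z":0,"twist":-68},{"x":0,"y":0,"z":0,"twist":-68},{"x":0,"y":0,"z":0,"twist":-68},{"x":0,"y":0,"z":0,"twist":-68}])

```text
time: 35.0
tool_pos: [555.6, -34.0, 238.1]
tcp_rot: [-3.141, -0.002, 2.432]
contact_force: [-0.4, 0.4, 0.0]
grip_width: 15.0
finger_force: 30.0
```

Run:
```python
from h import *
m=pose(2); go(558.6,-58.2,235,191,frm=m)
```

```text
pose [555.56 -34.02 238.17 139.42] sd [0.02 0.   0.05 0.32] F [ 0.2  0.3 -0.8]
 x -0.0180 y -0.0164 z 0.0032 twist -51.6  dist 25
```

>>> play_rows(commands=[{"x":-0.018,"y":-0.0164,"z":0,"twist":-51.6},{"x":-0.018,"y":-0.0164,"z":0,"twist":-51.6},{"x":-0.018,"y":-0.0164,"z":0,"twist":-51.6},{"x":-0.018,"y":-0.0164,"z":0,"twist":-51.6},{"x":-0.018,"y":-0.0164,"z":0.02,"twist":-51.6},{"x":-0.018,"y":-0.0164,"z":0.045,"twist":-51.6},{"x":-0.018,"y":-0.0164,"z":0.061,"twist":-51.6},{"x":-0.018,"y":-0.0164,"z":0.061,"twist":-51.6}])

```text
time: 35.9
tool_pos: [557.1, -57.9, 175.3]
tcp_rot: [3.139, -0.005, -2.96]
contact_force: [-0.1, -0.3, 0.6]
grip_width: 15.6
finger_force: 30.0
```

Run:
```python
from h import *
m=pose(4); go(558.6,-58.2,152,191,frm=m)
```

```text
pose [558.85 -58.28 178.25 190.49] sd [0.5  0.11 0.81 0.04] F [ 0.3  0.1 -0.4]
 x 0.0002 y 0.0001 z 0.0263 twist -0.5  dist 26
```

>>> play_rows(commands=[{"x":0.0002,"y":0.0001,"z":0.004,"twist":-0.5},{"x":0.0002,"y":0.0001,"z":0.008,"twist":-0.5},{"x":0.0002,"y":0.0001,"z":0.012,"twist":-0.5},{"x":0.0002,"y":0.0001,"z":0.016,"twist":-0.5},{"x":0.0002,"y":0.0001,"z":0.02,"twist":-0.5},{"x":0.0002,"y":0.0001,"z":0.024,"twist":-0.5},{"x":0.0002,"y":0.0001,"z":0.026,"twist":-0.5},{"x":0.0002,"y":0.0001,"z":0.026,"twist":-0.5}])

```text
time: 36.9
tool_pos: [558.3, -58.2, 151.7]
tcp_rot: [3.141, -0.001, -2.947]
contact_force: [1.4, 0.5, -1.2]
grip_width: 15.4
finger_force: 30.0
```

Run:
```python
from h import *
m=pose(3)
```

```text
pose [558.58 -58.18 152.07 191.13] sd [0.05 0.02 0.11 0.  ] F [ 0.4 -0.3 -0.8]
```

Free so far. Next 18 mm down, to bring the key into the keyway.

>>> play_rows(commands=[{"x":0.0,"y":0.0,"z":0.003,"twist":0},{"x":0.0,"y":0.0,"z":0.006,"twist":0},{"x":0.0,"y":0.0,"z":0.009,"twist":0},{"x":0.0,"y":0.0,"z":0.012,"twist":0},{"x":0.0,"y":0.0,"z":0.014,"twist":0},{"x":0.0,"y":0.0,"z":0.016,"twist":0},{"x":0.0,"y":0.0,"z":0.018,"twist":0},{"x":0.0,"y":0.0,"z":0.018,"twist":0}])

```text
time: 37.85
tool_pos: [558.4, -58.2, 133.8]
tcp_rot: [3.141, -0.0, -2.947]
contact_force: [0.8, 0.6, -0.2]
grip_width: 15.1
finger_force: 30.0
```

>>> play_rows(commands=[{"x":0.0,"y":0.0,"z":0.003,"twist":0},{"x":0.0,"y":0.0,"z":0.005,"twist":0},{"x":0.0,"y":0.0,"z":0.007,"twist":0},{"x":0.0,"y":0.0,"z":0.009,"twist":0},{"x":0.0,"y":0.0,"z":0.01,"twist":0},{"x":0.0,"y":0.0,"z":0.0105,"twist":0},{"x":0.0,"y":0.0,"z":0.0105,"twist":0},{"x":0.0,"y":0.0,"z":0.0105,"twist":0}])

```text
time: 38.65
tool_pos: [558.5, -58.2, 123.6]
tcp_rot: [3.142, 0.0, -2.947]
contact_force: [0.3, 0.7, -0.0]
grip_width: 15.5
finger_force: 30.0
```

>>> play_rows(commands=[{"x":0.0,"y":0.0,"z":0,"twist":0},{"x":0.0,"y":0.0,"z":0,"twist":0},{"x":0.0,"y":0.0,"z":0,"twist":0},{"x":0.0,"y":0.0,"z":0,"twist":0},{"x":0.0,"y":0.0,"z":-0.02,"twist":0},{"x":0.0,"y":0.0,"z":-0.05,"twist":0},{"x":0.0,"y":0.0,"z":-0.09,"twist":0},{"x":0.0,"y":0.0,"z":-0.11,"twist":0}], jaw=0.5)

```text
time: 39.45
tool_pos: [559.5, -58.4, 237.0]
tcp_rot: [-3.14, 0.004, -2.947]
contact_force: [0.7, -0.7, -0.7]
grip_width: 46.0
finger_force: 0.0
```

```bash
cat > chk.py <<'E'
from h import *
import pickle
def standcheck():
    t=pickle.load(open('top.pkl','rb')); n=snap('top')
    for nm,(u0,v0,u1,v1) in dict(stand=(160,185,250,265),bin=(415,225,508,292)).items():
        a=cv2.cvtColor(t['pixels'],7)[v0:v1,u0:u1]; b=cv2.cvtColor(n['pixels'],7)[v0-25:v1+25,u0-25:u1+25]
        r=cv2.matchTemplate(b,a,cv2.TM_CCOEFF_NORMED); print(nm,round(cv2.minMaxLoc(r)[1],3),np.array(cv2.minMaxLoc(r)[3])-25)
E
python3 - <<'E'
from chk import *
m=pose(2); standcheck(); go(481.5,236.5,230,30,frm=m)
E
```

```text
pose [560.29 -58.57 238.27 191.13] sd [0.23 0.05 1.18 0.  ] F [-0.  -0.1  1. ]
stand 0.875 [0 0]
bin 0.839 [0 0]
 x 0.0203 y 0.3047 z 0.0083 twist 161.1  dist 306
```

>>> play_rows(commands=[{"x":0.019,"y":0.305,"z":0.008,"twist":68},{"x":0.019,"y":0.305,"z":0.008,"twist":68},{"x":0.019,"y":0.305,"z":0.008,"twist":68},{"x":0.019,"y":0.305,"z":0.008,"twist":68},{"x":0.019,"y":0.305,"z":0.008,"twist":68},{"x":0.019,"y":0.305,"z":0.008,"twist":68},{"x":0.019,"y":0.305,"z":0.008,"twist":68},{"x":0.019,"y":0.305,"z":0.008,"twist":68}])

```text
time: 40.4
tool_pos: [478.7, 240.7, 223.6]
tcp_rot: [-3.139, -0.002, 2.211]
contact_force: [0.2, -0.1, -0.6]
grip_width: 46.4
finger_force: 0.0
```

>>> play_rows(commands=[{"x":0,"y":0,"z":0,"twist":68},{"x":0,"y":0,"z":0,"twist":68},{"x":0,"y":0,"z":0,"twist":68},{"x":0,"y":0,"z":0,"twist":68},{"x":0,"y":0,"z":0,"twist":68},{"x":0,"y":0,"z":0,"twist":68},{"x":0,"y":0,"z":0,"twist":68},{"x":0,"y":0,"z":0,"twist":68}])

```text
time: 41.2
tool_pos: [480.2, 237.1, 223.7]
tcp_rot: [-3.139, 0.002, 1.02]
contact_force: [0.5, -0.0, 0.1]
grip_width: 45.4
finger_force: 0.0
```

Run:
```python
from h import *
m=pose(2); go(482.8,236.7,180,30,frm=m)
```

```text
pose [480.27 237.13 223.82  58.4 ] sd [0.02 0.02 0.08 0.32] F [-0.5 -0.1  0.6]
 x 0.0010 y 0.0024 z 0.0438 twist 28.4  dist 44
```

>>> play_rows(commands=[{"x":0.001,"y":0.0024,"z":0,"twist":28.4},{"x":0.001,"y":0.0024,"z":0,"twist":28.4},{"x":0.001,"y":0.0024,"z":0,"twist":28.4},{"x":0.001,"y":0.0024,"z":0.01,"twist":28.4},{"x":0.001,"y":0.0024,"z":0.03,"twist":28.4},{"x":0.001,"y":0.0024,"z":0.043,"twist":28.4},{"x":0.001,"y":0.0024,"z":0.043,"twist":28.4},{"x":0.001,"y":0.0024,"z":0.043,"twist":28.4}])

```text
time: 42.1
tool_pos: [483.4, 237.0, 182.2]
tcp_rot: [-3.141, 0.001, 0.533]
contact_force: [-0.1, 1.0, -0.1]
grip_width: 45.7
finger_force: 0.0
```

Run:
```python
from h import *
m=pose(3); go(482.8,236.7,115,30,frm=m)
```

```text
pose [483.89 237.12 183.06  30.46] sd [0.09 0.03 0.2  0.02] F [ 0.3  0.3 -0.1]
 x -0.0012 y -0.0002 z 0.0681 twist 0.5  dist 68
```

>>> play_rows(commands=[{"x":-0.001,"y":0,"z":0.015,"twist":0.5},{"x":-0.001,"y":0,"z":0.03,"twist":0.5},{"x":-0.001,"y":0,"z":0.04,"twist":0.5},{"x":-0.001,"y":0,"z":0.05,"twist":0.5},{"x":-0.001,"y":0,"z":0.058,"twist":0.5},{"x":-0.001,"y":0,"z":0.063,"twist":0.5},{"x":-0.001,"y":0,"z":0.068,"twist":0.5},{"x":-0.001,"y":0,"z":0.068,"twist":0.5}])

```text
time: 43.05
tool_pos: [482.5, 236.4, 114.1]
tcp_rot: [-3.141, 0.001, 0.522]
contact_force: [-0.8, 0.4, -0.8]
grip_width: 46.0
finger_force: 0.0
```

>>> play_rows(commands=[{"x":0,"y":0,"z":0,"twist":0},{"x":0,"y":0,"z":0,"twist":0},{"x":0,"y":0,"z":0,"twist":0},{"x":0,"y":0,"z":0,"twist":0},{"x":0,"y":0,"z":0,"twist":0},{"x":0,"y":0,"z":0,"twist":0},{"x":0,"y":0,"z":0,"twist":0},{"x":0,"y":0,"z":0,"twist":0}], jaw=1)

```text
time: 43.85
tool_pos: [482.8, 236.5, 114.7]
tcp_rot: [-3.142, -0.0, 0.522]
contact_force: [0.6, 0.3, 0.6]
grip_width: 15.3
finger_force: 30.0
```

Run:
```python
from h import *
m=pose(2)
```

```text
pose [482.8  236.56 114.69  29.89] sd [0.01 0.01 0.01 0.  ] F [0.1 0.1 1.4]
```

>>> play_rows(commands=[{"x":0,"y":0,"z":-0.01,"twist":0},{"x":0,"y":0,"z":-0.03,"twist":0},{"x":0,"y":0,"z":-0.06,"twist":0},{"x":0,"y":0,"z":-0.09,"twist":0},{"x":0,"y":0,"z":-0.11,"twist":0},{"x":0,"y":0,"z":-0.12,"twist":0},{"x":0,"y":0,"z":-0.12,"twist":0},{"x":0,"y":0,"z":-0.12,"twist":0}])

```text
time: 44.75
tool_pos: [482.2, 236.3, 233.7]
tcp_rot: [-3.141, 0.001, 0.522]
contact_force: [-0.2, 0.3, -0.4]
grip_width: 15.2
finger_force: 30.0
```

Run:
```python
from held import *
prof(c,'new'); pose(2)
```

```text
new rows (u 300..352):
258  33  33  32  32  33  33  31  32  57  87  92  93  91  93  94  93  93  93  94  95  94  95  95  94  93  95  92  94  93  93  93  93  92  85  60  32  31  32  33  33  33  33  34  33  31  32
262  80  78  56  33  34  33  31  37  85  93  92  92  93  94  93  94  93  94  95  97  97  97  96  98  97  94  95  95  94  94  94  93  92  94  85  43  31  32  32  33  32  32  33  33  33  33
272  34  33  32  32  32  29  43  92  94  92  92  93  93  95  93  93  98  97  43  12   7  10  11  10   7   9   7  10   6  29  77  97  93  93  92  88  34  31  32  32  33  30  39  61  88  87
280  12  13  12  15  34  63  91  92  92  92  92  94  94  92  94  96  97 100  35   7   7  10  10   9  10  11   7  11   5  15  76  95  94  92  93  90  84  56  29  17  12  15  12  21  52  88
288  14  13   9  11  44  86  93  93  93  90  92  93  92  94  94  95  96  75  25   7   8  10   9  11  10  10  11  10   6  10  38  78  93  92  92  91  95 105  42  11  13  17  16  15  12  36
294  12  13   9  17  52  94  93  93  91  93  94  95  95  95  90  79  77  37  13   9  10  10  12  13  11  11  12  11  12  14  55  86  94  94  92  91  93  93  35  10  14  15  17  16  15  13
col 300..350 step: col u=325 v 215..275: [216 215 216 216 216 215 214 189 110  96  92  92  86  59  49  75  79  75
  76  79  76  78  60  33  33  31  32  33  31  31  47  78  98  95  94  96
  96  95  95  95  96  95  96  95  94  95  96  97  98  59  14   6   7   9
  11   7   8  10  10  10]
pose [482.12 236.31 233.24  29.89] sd [0.04 0.01 0.03 0.  ] F [-0.1 -0.6 -0.5]
```

Run:
```python
from h import *
go(546.6,.4,238,195.3,frm=(482.12,236.31,233.24,29.89))
```

```text
x -0.0617 y 0.2367 z -0.0048 twist -165.4  dist 245
```

>>> play_rows(commands=[{"x":0.0,"y":0.04,"z":-0.005,"twist":-68},{"x":-0.0617,"y":0.2367,"z":-0.005,"twist":-68},{"x":-0.0617,"y":0.2367,"z":-0.005,"twist":-68},{"x":-0.0617,"y":0.2367,"z":-0.005,"twist":-68},{"x":-0.0617,"y":0.2367,"z":-0.005,"twist":-68},{"x":-0.0617,"y":0.2367,"z":-0.005,"twist":-68},{"x":-0.0617,"y":0.2367,"z":-0.005,"twist":-68},{"x":-0.0617,"y":0.2367,"z":-0.005,"twist":-68}])

```text
time: 45.7
tool_pos: [547.0, -0.7, 238.4]
tcp_rot: [-3.14, -0.001, 1.668]
contact_force: [0.2, 0.6, -0.2]
grip_width: 15.5
finger_force: 30.0
```

>>> play_rows(commands=[{"x":0,"y":0,"z":0,"twist":-68},{"x":0,"y":0,"z":0,"twist":-68},{"x":0,"y":0,"z":0,"twist":-68},{"x":0,"y":0,"z":0,"twist":-68},{"x":0,"y":0,"z":0,"twist":-68},{"x":0,"y":0,"z":0,"twist":-68},{"x":0,"y":0,"z":0,"twist":-68},{"x":0,"y":0,"z":0,"twist":-68}])

```text
time: 46.5
tool_pos: [546.8, 0.6, 238.5]
tcp_rot: [-3.141, -0.002, 2.857]
contact_force: [-0.7, 0.0, -0.4]
grip_width: 15.2
finger_force: 30.0
```

Run:
```python
from h import *
m=pose(2); go(546.6,.4,177,195.3,frm=m)
```

```text
pose [546.85   0.56 238.61 163.71] sd [0.02 0.01 0.03 0.32] F [-0.5 -0.2 -0.1]
 x 0.0002 y -0.0002 z 0.0616 twist -31.6  dist 62
```

>>> play_rows(commands=[{"x":0.0002,"y":-0.0002,"z":0,"twist":-31.6},{"x":0.0002,"y":-0.0002,"z":0,"twist":-31.6},{"x":0.0002,"y":-0.0002,"z":0,"twist":-31.6},{"x":0.0002,"y":-0.0002,"z":0,"twist":-31.6},{"x":0.0002,"y":-0.0002,"z":0.025,"twist":-31.6},{"x":0.0002,"y":-0.0002,"z":0.05,"twist":-31.6},{"x":0.0002,"y":-0.0002,"z":0.061,"twist":-31.6},{"x":0.0002,"y":-0.0002,"z":0.061,"twist":-31.6}])

```text
time: 47.4
tool_pos: [545.9, 0.6, 176.8]
tcp_rot: [3.14, -0.004, -2.883]
contact_force: [0.5, 0.6, -0.4]
grip_width: 15.5
finger_force: 30.0
```

Run:
```python
from h import *
m=pose(4); go(546.6,.4,152,195.3,frm=m)
```

```text
pose [5.4738e+02 3.6000e-01 1.7919e+02 1.9486e+02] sd [0.37 0.05 0.59 0.02] F [-0.1  0.  -0.6]
 x 0.0007 y 0.0002 z 0.0272 twist -0.4  dist 27
```

>>> play_rows(commands=[{"x":0.0005,"y":0.0002,"z":0.004,"twist":-0.4},{"x":0.0005,"y":0.0002,"z":0.008,"twist":-0.4},{"x":0.0005,"y":0.0002,"z":0.012,"twist":-0.4},{"x":0.0005,"y":0.0002,"z":0.016,"twist":-0.4},{"x":0.0005,"y":0.0002,"z":0.02,"twist":-0.4},{"x":0.0005,"y":0.0002,"z":0.024,"twist":-0.4},{"x":0.0005,"y":0.0002,"z":0.027,"twist":-0.4},{"x":0.0005,"y":0.0002,"z":0.027,"twist":-0.4}])

```text
time: 48.4
tool_pos: [546.2, 0.5, 151.0]
tcp_rot: [3.141, -0.001, -2.874]
contact_force: [-0.2, -0.0, -0.7]
grip_width: 15.3
finger_force: 30.0
```

Run:
```python
from h import *
m=pose(3)
```

```text
pose [5.4644e+02 4.8000e-01 1.5154e+02 1.9532e+02] sd [0.06 0.01 0.13 0.  ] F [-0.2 -0.5 -1.1]
```

>>> play_rows(commands=[{"x":0.0,"y":0.0,"z":0.003,"twist":0},{"x":0.0,"y":0.0,"z":0.006,"twist":0},{"x":0.0,"y":0.0,"z":0.009,"twist":0},{"x":0.0,"y":0.0,"z":0.012,"twist":0},{"x":0.0,"y":0.0,"z":0.014,"twist":0},{"x":0.0,"y":0.0,"z":0.016,"twist":0},{"x":0.0,"y":0.0,"z":0.018,"twist":0},{"x":0.0,"y":0.0,"z":0.018,"twist":0}])

```text
time: 49.35
tool_pos: [546.4, 0.4, 133.3]
tcp_rot: [-3.142, -0.0, -2.874]
contact_force: [0.5, -0.8, -1.0]
grip_width: 15.2
finger_force: 30.0
```

>>> play_rows(commands=[{"x":0.0,"y":0.0,"z":0.003,"twist":0},{"x":0.0,"y":0.0,"z":0.005,"twist":0},{"x":0.0,"y":0.0,"z":0.007,"twist":0},{"x":0.0,"y":0.0,"z":0.009,"twist":0},{"x":0.0,"y":0.0,"z":0.01,"twist":0},{"x":0.0,"y":0.0,"z":0.0105,"twist":0},{"x":0.0,"y":0.0,"z":0.0105,"twist":0},{"x":0.0,"y":0.0,"z":0.0105,"twist":0}])

```text
time: 50.15
tool_pos: [546.4, 0.4, 123.0]
tcp_rot: [3.142, -0.0, -2.874]
contact_force: [0.5, -1.8, -0.4]
grip_width: 15.4
finger_force: 30.0
```

>>> play_rows(commands=[{"x":0.0,"y":0.0,"z":0,"twist":0},{"x":0.0,"y":0.0,"z":0,"twist":0},{"x":0.0,"y":0.0,"z":0,"twist":0},{"x":0.0,"y":0.0,"z":0,"twist":0},{"x":0.0,"y":0.0,"z":-0.02,"twist":0},{"x":0.0,"y":0.0,"z":-0.05,"twist":0},{"x":0.0,"y":0.0,"z":-0.09,"twist":0},{"x":0.0,"y":0.0,"z":-0.11,"twist":0}], jaw=0.5)

```text
time: 50.95
tool_pos: [547.4, 0.4, 236.4]
tcp_rot: [-3.14, 0.004, -2.874]
contact_force: [0.9, -0.0, 0.8]
grip_width: 45.8
finger_force: 0.0
```

Run:
```python
from chk import *
m=pose(2); standcheck(); go(611.5,-186,190,99.4,frm=m)
```

```text
pose [5.4820e+02 3.4000e-01 2.3765e+02 1.9533e+02] sd [0.23 0.04 1.18 0.  ] F [0.  0.  0.9]
stand 0.828 [0 0]
bin 0.766 [-4 14]
 x -0.0118 y -0.1964 z 0.0477 twist 95.9  dist 202
```

Run:
```python
from h import *
c=snap('side'); t=snap('top')
cv2.imwrite('pics/last.png',np.hstack([cv2.resize(c['pixels'][170:450,300:550,::-1],(500,560),interpolation=cv2.INTER_CUBIC),cv2.resize(t['pixels'][190:330,400:475,::-1],(300,560),interpolation=cv2.INTER_CUBIC)]))
```

```text
(no output)
```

View pics/last.png

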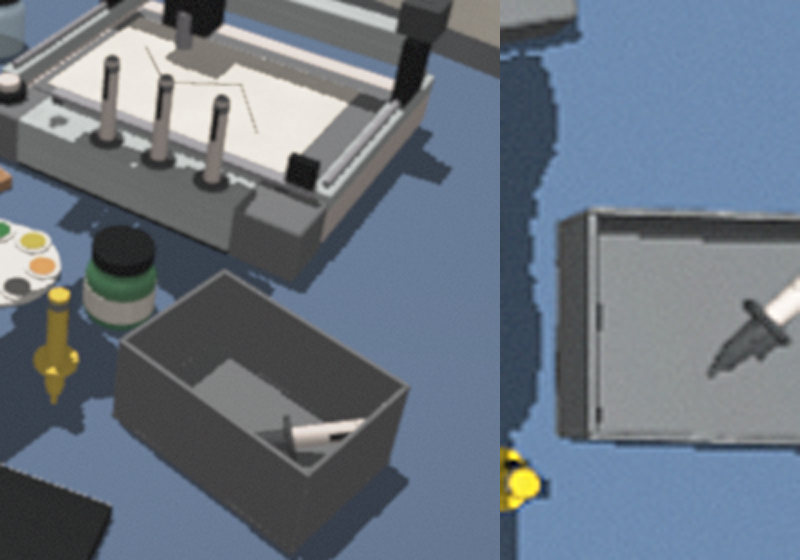

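The three fresh pens stand flat in their sockets with clips to the front (collars at about (107,138), (158,158) and (212,180)). The used pen lies in the bin, which was knocked slightly aside. Next I'll shut the keeper.

>>> play_rows(commands=[{"x":-0.0125,"y":-0.1968,"z":0,"twist":68},{"x":-0.0125,"y":-0.1968,"z":0,"twist":68},{"x":-0.0125,"y":-0.1968,"z":0,"twist":68},{"x":-0.0125,"y":-0.1968,"z":0,"twist":68},{"x":-0.0125,"y":-0.1968,"z":0,"twist":68},{"x":-0.0125,"y":-0.1968,"z":0,"twist":68},{"x":-0.0125,"y":-0.1968,"z":0,"twist":68},{"x":-0.0125,"y":-0.1968,"z":0,"twist":68}], jaw=0.6)

```text
time: 52.0
tool_pos: [609.8, -185.9, 230.7]
tcp_rot: [-3.14, -0.004, 2.216]
contact_force: [-1.1, 0.1, -0.0]
grip_width: 37.0
finger_force: 0.0
```

>>> play_rows(commands=[{"x":0,"y":0,"z":0,"twist":27.9},{"x":0,"y":0,"z":0,"twist":27.9},{"x":0,"y":0,"z":0,"twist":27.9},{"x":0,"y":0,"z":0,"twist":27.9},{"x":0,"y":0,"z":0.04,"twist":27.9},{"x":0,"y":0,"z":0.08,"twist":27.9},{"x":0,"y":0,"z":0.1,"twist":27.9},{"x":0,"y":0,"z":0.1,"twist":27.9}])

```text
time: 52.8
tool_pos: [607.6, -184.8, 127.6]
tcp_rot: [-3.133, -0.006, 1.735]
contact_force: [0.1, -1.0, 1.0]
grip_width: 36.8
finger_force: 0.0
```

Run:
```python
from h import *
m=pose(3); go(613,-185.9,87,99.4,frm=m)
```

```text
pose [ 610.12 -185.86  132.15   99.42] sd [0.76 0.32 1.35 0.  ] F [0.  0.3 0.4]
 x -0.0005 y 0.0028 z 0.0452 twist 0.0  dist 45
```

>>> play_rows(commands=[{"x":0,"y":0.0025,"z":0.005,"twist":0},{"x":0,"y":0.0025,"z":0.015,"twist":0},{"x":0,"y":0.0025,"z":0.025,"twist":0},{"x":0,"y":0.0025,"z":0.032,"twist":0},{"x":0,"y":0.0025,"z":0.038,"twist":0},{"x":0,"y":0.0025,"z":0.042,"twist":0},{"x":0,"y":0.0025,"z":0.045,"twist":0},{"x":0,"y":0.0025,"z":0.045,"twist":0}])

```text
time: 53.75
tool_pos: [612.8, -185.6, 87.7]
tcp_rot: [-3.141, -0.0, 1.735]
contact_force: [-0.5, -0.5, -0.7]
grip_width: 36.8
finger_force: 0.0
```

>>> play_rows(commands=[{"x":0,"y":0,"z":0,"twist":0},{"x":0,"y":0,"z":0,"twist":0},{"x":0,"y":0,"z":0,"twist":0},{"x":0,"y":0,"z":0,"twist":0},{"x":0,"y":0,"z":0,"twist":0},{"x":0,"y":0,"z":0,"twist":0},{"x":0,"y":0,"z":0,"twist":0},{"x":0,"y":0,"z":0,"twist":0}], jaw=1)

```text
time: 54.55
tool_pos: [612.7, -185.7, 88.3]
tcp_rot: [-3.141, -0.0, 1.735]
contact_force: [-3.5, -0.9, 3.6]
grip_width: 11.5
finger_force: 30.0
```

Run:
```python
from h import *
m=pose(2)
```

```text
pose [ 612.7  -185.7    88.24   99.42] sd [0.01 0.01 0.01 0.  ] F [-4.7 -0.7  4.3]
```

Gripped at 11.5 mm. I'll pull it shut (tool −y) by 15 mm.

>>> play_rows(commands=[{"x":0,"y":-0.003,"z":0,"twist":0},{"x":0,"y":-0.006,"z":0,"twist":0},{"x":0,"y":-0.009,"z":0,"twist":0},{"x":0,"y":-0.012,"z":0,"twist":0},{"x":0,"y":-0.014,"z":0,"twist":0},{"x":0,"y":-0.015,"z":0,"twist":0},{"x":0,"y":-0.0155,"z":0,"twist":0},{"x":0,"y":-0.0155,"z":0,"twist":0}])

```text
time: 55.45
tool_pos: [598.7, -188.0, 88.3]
tcp_rot: [3.139, 0.0, 1.735]
contact_force: [6.1, 0.6, 1.0]
grip_width: 11.5
finger_force: 30.0
```

Run:
```python
from h import *
m=pose(2); a=np.radians(9.4); print((612.7-m[0])*np.cos(a)+(-185.7-m[1])*np.sin(a))
```

```text
pose [ 598.75 -188.04   88.27   99.42] sd [0.01 0.   0.01 0.  ] F [5.4 1.1 1.1]
14.143293154800382
```

>>> play_rows(commands=[{"x":0,"y":0.001,"z":0,"twist":0},{"x":0,"y":0.001,"z":0,"twist":0},{"x":0,"y":0.001,"z":0,"twist":0},{"x":0,"y":0.001,"z":0,"twist":0},{"x":0,"y":0.001,"z":-0.02,"twist":0},{"x":0,"y":0.001,"z":-0.06,"twist":0},{"x":0,"y":0.001,"z":-0.1,"twist":0},{"x":0,"y":0.001,"z":-0.14,"twist":0}], jaw=0.6)

```text
time: 56.35
tool_pos: [598.1, -187.9, 229.3]
tcp_rot: [-3.141, -0.001, 1.735]
contact_force: [0.1, -0.1, 0.1]
grip_width: 37.0
finger_force: 0.0
```

Run:
```python
from h import *
import pickle
c=pickle.load(open('w3.pkl','rb')); print('w3 btn',at(c,120+82/2,30+286/2,81,True).round(1))
# tab blob in side picture: compare with initial keeper-shut side image
m=pose(2); go(534,131,238,99.4,frm=m)
s=snap('side')['pixels'][235:275,430:465]; g=cv2.cvtColor(s,7); v,u=np.where(g<35); print('tab now',u.mean()+430,v.mean()+235,len(u))
b=cv2.cvtColor(cv2.imread('pics/side0.png'),6)[235:275,430:465]; v,u=np.where(b<35); print('tab start',u.mean()+430,v.mean()+235,len(u))
t=snap('top')['pixels'];
```

```text
w3 btn [533.3 134.6  81. ]
pose [ 600.81 -189.05  236.     99.42] sd [0.05 0.02 1.34 0.  ] F [ 0.9 -0.2  2.6]
 x 0.3267 y -0.0135 z -0.0020 twist 0.0  dist 327
tab now 447.45625 259.64375 160
tab start 447.632183908046 259.2528735632184 174
```

>>> play_rows(commands=[{"x":0.329,"y":-0.0135,"z":0,"twist":0},{"x":0.329,"y":-0.0135,"z":0,"twist":0},{"x":0.329,"y":-0.0135,"z":0,"twist":0},{"x":0.329,"y":-0.0135,"z":0,"twist":0},{"x":0.329,"y":-0.0135,"z":0,"twist":0},{"x":0.329,"y":-0.0135,"z":0,"twist":0},{"x":0.329,"y":-0.0135,"z":0,"twist":0},{"x":0.329,"y":-0.0135,"z":0,"twist":0}], jaw=1)

```text
time: 57.35
tool_pos: [529.4, 137.8, 226.3]
tcp_rot: [-3.138, -0.001, 1.74]
contact_force: [0.3, -0.2, 1.3]
grip_width: 0.5
finger_force: 0.0
```

Run:
```python
from h import *
m=pose(3); go(533.7,133.5,95,99.4,frm=m)
```

```text
pose [530.59 134.69 226.62  99.52] sd [0.4  0.87 0.18 0.08] F [ 0.3 -0.1 -0.1]
 x -0.0017 y 0.0029 z 0.1316 twist 0.1  dist 132
```

>>> play_rows(commands=[{"x":-0.001,"y":0.003,"z":0.04,"twist":0},{"x":-0.001,"y":0.003,"z":0.08,"twist":0},{"x":-0.001,"y":0.003,"z":0.11,"twist":0},{"x":-0.001,"y":0.003,"z":0.125,"twist":0},{"x":-0.001,"y":0.003,"z":0.13,"twist":0},{"x":-0.001,"y":0.003,"z":0.132,"twist":0},{"x":-0.001,"y":0.003,"z":0.132,"twist":0},{"x":-0.001,"y":0.003,"z":0.132,"twist":0}])

```text
time: 58.3
tool_pos: [535.3, 133.6, 97.1]
tcp_rot: [3.14, 0.0, 1.735]
contact_force: [0.7, -0.1, 0.1]
grip_width: 0.3
finger_force: 0.0
```

Run:
```python
from h import *
m=pose(3); go(533.7,133.5,79,99.4,frm=m)
```

```text
pose [535.11 133.86  96.99  99.42] sd [0.11 0.06 0.1  0.01] F [ 0.1 -0.2 -0.1]
 x -0.0001 y -0.0015 z 0.0180 twist 0.0  dist 18
```

>>> play_rows(commands=[{"x":0,"y":-0.0015,"z":0.004,"twist":0},{"x":0,"y":-0.0015,"z":0.008,"twist":0},{"x":0,"y":-0.0015,"z":0.012,"twist":0},{"x":0,"y":-0.0015,"z":0.015,"twist":0},{"x":0,"y":-0.0015,"z":0.017,"twist":0},{"x":0,"y":-0.0015,"z":0.018,"twist":0},{"x":0,"y":-0.0015,"z":0.019,"twist":0},{"x":0,"y":-0.0015,"z":0.019,"twist":0}])

```text
time: 59.25
tool_pos: [533.0, 133.6, 77.1]
tcp_rot: [-3.141, -0.0, 1.735]
contact_force: [-2.1, 0.1, 2.3]
grip_width: 0.4
finger_force: 0.9
```

>>> play_rows(commands=[{"x":0,"y":0,"z":0.001,"twist":0},{"x":0,"y":0,"z":0.002,"twist":0},{"x":0,"y":0,"z":0.003,"twist":0},{"x":0,"y":0,"z":0.004,"twist":0},{"x":0,"y":0,"z":0.0045,"twist":0},{"x":0,"y":0,"z":0.005,"twist":0},{"x":0,"y":0,"z":0.005,"twist":0},{"x":0,"y":0,"z":0.005,"twist":0}])

```text
time: 60.05
tool_pos: [533.1, 133.6, 72.8]
tcp_rot: [3.141, 0.0, 1.735]
contact_force: [-3.5, 0.1, 8.9]
grip_width: 0.4
finger_force: 4.6
```

>>> play_rows(commands=[{"x":0,"y":0,"z":0.001,"twist":0},{"x":0,"y":0,"z":0.0015,"twist":0},{"x":0,"y":0,"z":0.002,"twist":0},{"x":0,"y":0,"z":0.002,"twist":0},{"x":0,"y":0,"z":0.002,"twist":0},{"x":0,"y":0,"z":0.002,"twist":0},{"x":0,"y":0,"z":0.002,"twist":0},{"x":0,"y":0,"z":0.002,"twist":0}])

```text
time: 60.85
tool_pos: [533.2, 133.7, 72.5]
tcp_rot: [3.14, 0.0, 1.735]
contact_force: [-9.2, -1.3, 23.0]
grip_width: 0.6
finger_force: 11.4
```

>>> play_rows(commands=[{"x":0,"y":0,"z":-0.01,"twist":0},{"x":0,"y":0,"z":-0.04,"twist":0},{"x":0,"y":0,"z":-0.08,"twist":0},{"x":0,"y":0,"z":-0.12,"twist":0},{"x":0,"y":0,"z":-0.16,"twist":0},{"x":0,"y":0,"z":-0.16,"twist":0},{"x":0,"y":0,"z":-0.16,"twist":0},{"x":0,"y":0,"z":-0.16,"twist":0}])

```text
time: 61.65
tool_pos: [532.5, 133.5, 228.7]
tcp_rot: [-3.139, -0.0, 1.735]
contact_force: [-0.0, -0.3, -0.2]
grip_width: 0.4
finger_force: 0.0
```

Run:
```python
from h import *
from plant import bot
m=pose(2)
s=snap('side')['pixels'][235:275,430:465]; g=cv2.cvtColor(s,7); v,u=np.where(g<35); print('tab',u.mean()+430,v.mean()+235,len(u))
a=cv2.cvtColor(cv2.imread('pics/side0.png'),6)[205:222,292:315]; b=cv2.cvtColor(snap('side')['pixels'],7)[195:232,282:325]
r=cv2.matchTemplate(b,a,cv2.TM_CCOEFF_NORMED); print('button',cv2.minMaxLoc(r)[1],np.array(cv2.minMaxLoc(r)[3])-10)
print(bot.close_job())
```

```text
pose [532.42 133.5  228.43  99.42] sd [0.01 0.01 0.01 0.  ] F [0.2 0.4 0.4]
tab 447.50625 259.58125 160
button 0.9975970983505249 [0 0]
the job is handed in; nothing more can be done
None
```

I handed the job in at about 62 s: the used pen is in the bin, the three fresh pens are seated in sockets 1–3, the keeper is shut, and the button was pressed fully and has sprung back up; the hand-in gave no verdict.

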